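Put together the harbour model

TASK

Put the two papier-mache harbour models together on their bases: on the round base build the lighthouse, with the thick drum in the middle of the base, the slimmer tall drum centred on it and the lantern centred on top; on the oblong base set the little house in the middle, its long walls along the base's long edges, and lay the gable roof centred on it with the ridge along the house. Everything must stand upright and free at the end, and the two white eggs are still drying, so leave them standing where they are.

Things in the scene. Friction and masses are not known exactly. Their poses are not given: they have to be found in the camera images.
- foot: lighthouse foot: thick plain plaster drum standing upright, 64 mm diameter, 45 mm high, flat top and underside, a small dark painted door on its side (on the local -x side). Origin: centre of its underside; z up.
- shaft: lighthouse shaft: slimmer, taller plain plaster drum standing upright, 46 mm diameter, 70 mm high, flat top and underside, two small dark painted windows. Either way round will do, but it stands upright with z up. Origin: centre of its underside.
- lantern: lighthouse lantern, standing upright: a thin plywood gallery disc (48 mm diameter, 6 mm thick) at the bottom, a plaster drum of 34 mm diameter above it from 6 to 50 mm height with a ring of small dark windows, and a cardboard dome on top up to 66 mm. Grip it round the 34 mm drum. Origin: centre of its underside; z up.
- house: keeper's house without its roof: solid plywood block 54 mm long (local x), 42 mm broad (local y), 44 mm high (z up), flat top and underside, dark painted windows and a door. Origin: centre of its underside.
- roof: gable roof of the house, solid brown card: 64 mm long along the ridge (local x), 54 mm broad (local y), flat underside, vertical eaves 10 mm high, then sloping at about 45 degrees to the ridge at 36 mm height. The two gable ends are flat and upright, 64 mm apart, and can be gripped. It stands right way up. Origin: centre of its underside; z up.
- round_plinth: round base for the lighthouse: wooden disc, 110 mm diameter, 12 mm thick, fixed to the table. Origin: centre of its underside, on the table; its top is 12 mm above.
- oblong_plinth: oblong base for the house: wooden slab 130 mm long (local x), 100 mm broad (local y), 12 mm thick, fixed to the table. Origin: centre of its underside, on the table; its top is 12 mm above.
- egg1: white papier-mache egg that is still drying, standing on a small flat foot (34 mm across), 60 mm diameter, 64 mm high; not to be moved. Origin: centre of its underside.
- egg2: a second white egg just like the first; not to be moved. Origin: centre of its underside.
Mind the look-alikes: they are no part of the job. Leave any green or yellow look-alike of the house alone.

How it is judged:
At the end, for the whole second after the job is handed in: Foot and house within 15 mm of their bases' centres; shaft, lantern and roof within 10 mm of the centre of what they stand on; house along base and roof along house within 0.22 rad; all seated within 4 mm in height, upright within 0.08 rad, released, at rest; eggs within 15 mm of their start (horizontal distance between foot and round_plinth below 0.015 m and z of foot in the frame of round_plinth between 0.008 and 0.016 m and angle between each of foot, shaft, lantern, house, roof's own z axis and vertical below 0.08 rad and linear speed of each of foot, shaft, lantern, house, roof below 0.02 m/s and angular speed of each of foot, shaft, lantern, house, roof below 0.2 rad/s and contact force between each of foot, shaft, lantern, house, roof and the fingers below 0.05 N and horizontal distance between shaft and foot below 0.01 m and z of shaft in the frame of round_plinth between 0.053 and 0.061 m and horizontal distance between lantern and shaft below 0.01 m and z of lantern in the frame of round_plinth between 0.123 and 0.131 m and horizontal distance between house and oblong_plinth below 0.015 m and z of house in the frame of oblong_plinth between 0.008 and 0.016 m and horizontal distance between roof and house below 0.01 m and z of roof in the frame of oblong_plinth between 0.052 and 0.06 m and angle between the x axis of house and the x axis of oblong_plinth, either way round below 0.22 rad and angle between the x axis of roof and the x axis of house, either way round below 0.22 rad and distance of each of egg1, egg2 from where it was at the start of the episode below 0.015 m); the robot touches nothing.
It fails at once if a drying egg is shifted more than 15 mm or tipped over (distance of any of egg1, egg2 from where it was at the start of the episode above 0.015 m or angle between any of egg1, egg2's own z axis and vertical above 0.4 rad).
It also fails if it takes over 136 s, if anything falls off the work surface, if the arm or the gripper's body presses on something with over 40 N, if the wrist force passes 120 N, or if a joint passes its speed limit or range.

ROBOT

A 6-joint arm with a two-finger parallel gripper is mounted at the origin on the work surface. World frame = base frame: x ahead of the robot, y to its left, z up, the work surface at z = 0. Lengths are in m, angles in rad, forces in N, time in s.
With the tool pointing down it reaches from about 0.3 to 0.85 m from the base axis. Payload 5.4 kg.
Tool frame: the origin (TCP) lies on the centre line of the jaws, within the pads' length; the fingertips stand 22 mm ahead of it and the grasp point (between the pads) lies 3 mm ahead of it; x points along the fingers, y is the direction in which the jaws open and shut, and the axes are right-handed (so a half turn about x gives the same grasp; the last joint's range is limited). The gripper opens to 85 mm and grips with 20 to 120 N. Pads are 22 mm wide; open, the fingers measure 114 mm over their backs; the gripper's body (76 mm by 85 mm) begins 54 mm behind the grasp point. The pads swing forward as they close: fully open they stand 13 mm farther back than shut.
Start: joints at [1.134, 0.158, 1.597, -0, 1.386, -0.21], TCP at [0.129, 0.56, 0.253] pointing down, gripper open.
Joint ranges: [-2.91, 2.91], [-0.94, 2.29], [0.18, 2.7], [-1.29, 4.43], [0.17, 2.64], [-3, 3]. Speed limits (rad/s): [2.57, 2.57, 3.14, 3.14, 3.14, 3.14].

INTERFACE

Orientations are given as a unit quaternion [w, x, y, z].
In Python, from cell import * gives the robot as it stands. The module is installed in compiled form; this text tells all that it offers.
- The arm moves only by the tool play_rows, never from a script. Its arguments are lists of equal length, an entry for each row: "translation": the shift along the world's x, y, z in m, a list of three; "turn": the turn, a rotation vector about the world's x, y, z in degrees, a list of three; "fingers": the closure, from 0 (fully open) to 1 (shut). In form: {"translation": [[x, y, z], ...], "turn": [[rx, ry, rz], ...], "fingers": [fingers, ...]}. A call has exactly 5 rows; each row is the pose to reach, as a shift and turn from the pose commanded when the call began; what a row does not reach only later rows make up. A row lasts 1/10 s, in which the tool goes at most 50 mm and 8.59 degrees, less where a joint would pass 70% of its speed; a pose out of reach is approached as far as the arm can. A call with a gripper value outside its range is refused whole. The fingers move at their own pace and stop on an object; "squeeze" is the grip in N (left out, the last holds). Time passes only in rows, so rows that repeat a pose let the fingers close, or fill a call up. It gives the time, the measured TCP pose, the force and the opening at its end, in the units of the state.
- state(): the state, without advancing time (a new reading comes with each control period).
- grab_frame(name): name is "side" or "top" or "wrist"; returns the picture (384x512x3 uint8, red, green, blue); there is no depth.
- camera_model(name): a dict with "fovy" (degrees; the focal length in pixels is half the picture's height over the tangent of half this angle, whatever the lens; pixels are square), "cx", "cy" (the principal point, pixels), "R" (3x3) and "t" (3): a world point X has camera coordinates R X + t. Camera axes: x right, y down, z forward; pixel columns grow to the right and rows downward; lengths in m; the calibration is good to about 2 mm. The wrist camera is an equidistant fisheye: a pixel r from the principal point sees the ray r / f radians off the axis. A picture is of the moment at which its call begins: read the wrist's pose just before it. camera_model takes no time and is no camera call; for the wrist camera it gives the pose at the moment of the call.
- finish_job(): hands the job in, once; it reports no verdict.
The state is a dict: "t": time; "joint_pos": joint angles; "joint_vel": joint speeds; "effort": joint torques, N m; "eef_pos": TCP position; "eef_rot": TCP orientation; "force": force on the tool from outside, world axes, zero at the start; "torque": the same for the moment, N m; "finger_gap": opening from 0.0 (shut) to 1.0 (fully open).
Only numpy, scipy, OpenCV 4.12 (cv2) and the standard library are available. Lean on these libraries where they do the work, as an engineer would, in place of code of your own. Each camera call takes 0.05 s, during which the arm holds its last target.

## Working session

There is one attempt and no reset: what is moved stays moved. The work goes in short steps, Python scripts to look and compute and a tool call to move; the robot and the scene stay as the last step left them, time stands still between calls to the robot, and variables do not carry over. Pictures are saved under pics/ and viewed, and the job is handed in when it is done.

Besides the shell and the picture viewer there is one more tool, called as a command line: name --argument value ..., lists and objects as JSON in quotes. play_rows: Moves the arm, as the interface text tells. Its arguments: {"type":"object","properties":{"translation":{"type":"array","items":{"type":"array","items":{"type":"number"}}},"turn":{"type":"array","items":{"type":"array","items":{"type":"number"}}},"fingers":{"type":"array","items":{"type":"number"}},"squeeze":{"type":"number"}},"required":["translation","turn","fingers"]}

```bash
mkdir -p pics
cat > h.py <<'E'
from cell import *
import numpy as np, cv2
def snap(n,tag):
    m=camera_model(n); im=grab_frame(n); cv2.imwrite(f'pics/{tag}.png',cv2.cvtColor(im,cv2.COLOR_RGB2BGR)); np.savez(f'pics/{tag}.npz',im=im,R=m['R'],t=m['t'],f=192/np.tan(np.radians(m['fovy']/2)),cx=m['cx'],cy=m['cy'],fish=(n=='wrist'))
    return im,m
def ld(tag): return np.load(f'pics/{tag}.npz')
def ray(d,u,v):
    x,y=(u-d['cx'])/d['f'],(v-d['cy'])/d['f']
    if d['fish']:
        r=np.hypot(x,y)+1e-12; c=np.array([np.sin(r)*x/r,np.sin(r)*y/r,np.cos(r)])
    else: c=np.array([x,y,1.])
    R=d['R']; return -R.T@d['t'], R.T@c
def onz(d,u,v,z):
    o,r=ray(d,u,v); return o+r*(z-o[2])/r[2]
def proj(d,X):
    c=d['R']@np.array(X)+d['t']; 
    if d['fish']:
        rr=np.hypot(c[0],c[1]); th=np.arctan2(rr,c[2]); return d['f']*th*c[0]/rr+d['cx'],d['f']*th*c[1]/rr+d['cy']
    return d['f']*c[0]/c[2]+d['cx'],d['f']*c[1]/c[2]+d['cy']
E
python3 - <<'E'
from h import *
for n in ['top','side','wrist']:
    im,m=snap(n,n+'0'); print(n,m['fovy'],m['cx'],m['cy'],-np.array(m['R']).T@m['t'],np.array(m['R'])[2])
s=state();print(s['t'],s['eef_pos'],s['eef_rot'],s['finger_gap'])
E
```

```text
top 52.530660941771245 250.60961156782014 181.34044018669968 [ 0.37844702 -0.00576939  1.12605788] [ 0.18208563  0.00740423 -0.9832548 ]
side 56.95945852840715 249.8325140532609 197.7945452382717 [ 0.46480919 -0.71963565  0.45450475] [ 0.15157101  0.86243931 -0.4829334 ]
wrist 65.70646984690485 252.0252716640759 193.43680710135376 [0.04956986 0.57865712 0.37449894] [ 0.30996859 -0.07310435 -0.94793208]
0.15 [0.12910253 0.55986098 0.25251383] [ 0.70237959  0.07949991  0.70275161 -0.08051612] 1.0026987017825302
```

View pics/top0.png

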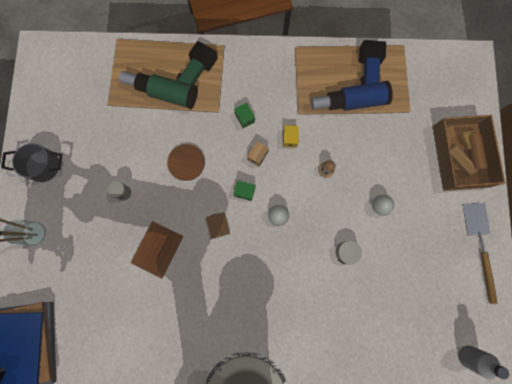

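View pics/side0.png

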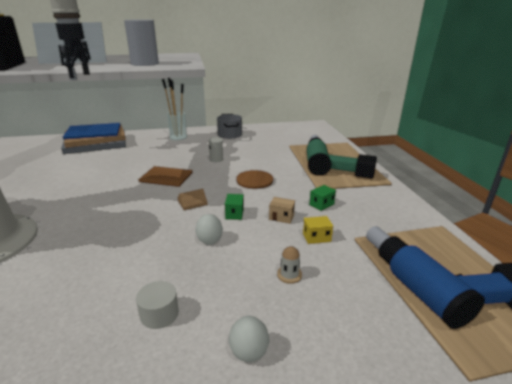

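View pics/wrist0.png

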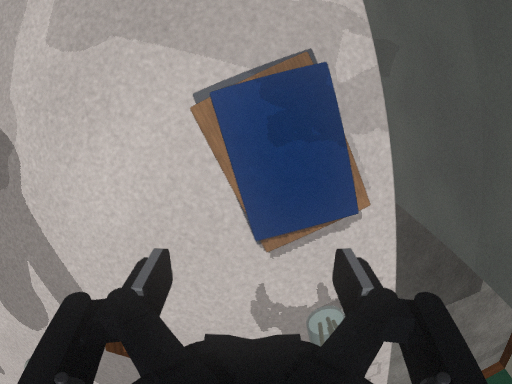

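Run:
```python
from h import *
d=ld('top0'); b=cv2.cvtColor(d['im'],cv2.COLOR_RGB2BGR)
cv2.imwrite('pics/topA.png',cv2.resize(b[90:290,90:260],None,fx=3.5,fy=3,interpolation=cv2.INTER_CUBIC)) if 0 else None
c=b[130:280,95:285]; cv2.imwrite('pics/topA.png',cv2.resize(c,None,fx=4,fy=4,interpolation=cv2.INTER_CUBIC))
c=b[90:280,230:410]; cv2.imwrite('pics/topB.png',cv2.resize(c,None,fx=3,fy=3,interpolation=cv2.INTER_CUBIC))
hsv=cv2.cvtColor(b,cv2.COLOR_BGR2HSV)
for n,(u,v) in dict(shaft=(119,188),foot=(349,246),lantern=(328,166),house=(258,150),roof=(218,225),rp=(186,162),op=(157,249),egg=(279,212),table=(300,230)).items(): print(n,hsv[v,u],b[v,u])
```

```text
shaft [ 30  16 131] [123 131 131]
foot [ 25  20 142] [131 140 142]
lantern [ 14 110 116] [ 66  90 116]
house [ 17 110 155] [ 88 125 155]
roof [ 14 100  79] [48 62 79]
rp [ 12 136 101] [ 47  68 101]
op [ 13 142  90] [40 61 90]
egg [ 49  14 147] [139 147 142]
table [ 14  18 153] [142 147 153]
```

View pics/topA.png

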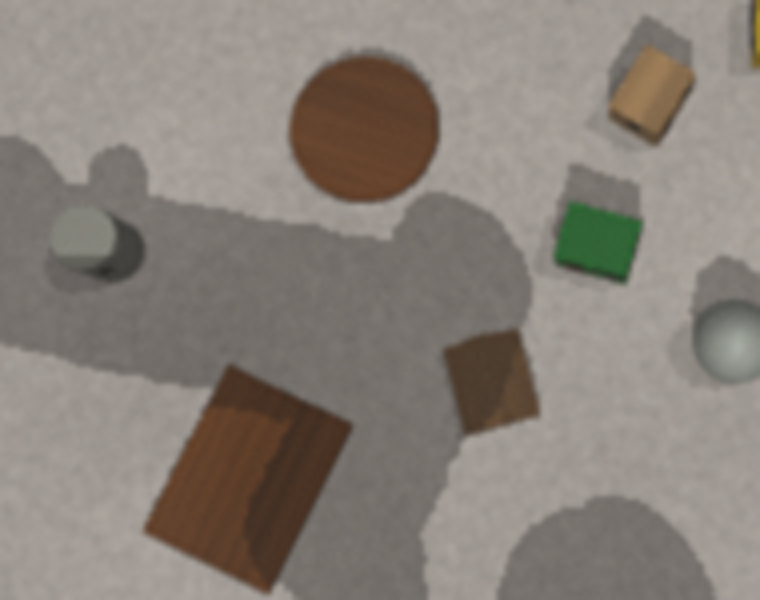

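View pics/topB.png

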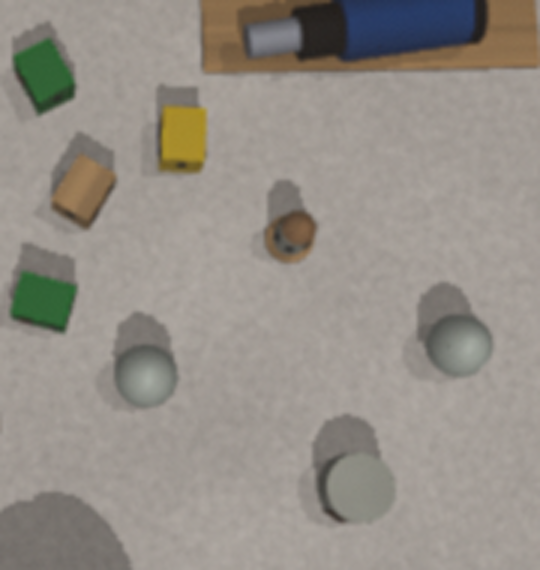

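Run:
```python
from h import *
d=ld('top0')
b=cv2.cvtColor(d['im'],cv2.COLOR_RGB2BGR)
hsv=cv2.cvtColor(b,cv2.COLOR_BGR2HSV)
m=((hsv[...,0]<25)&(hsv[...,1]>65)).astype(np.uint8)
n,lab,st,ce=cv2.connectedComponentsWithStats(m)
for i in range(1,n):
    if st[i,4]<60 or st[i,0]<90 or st[i,1]<120 or st[i,0]>340: continue
    c=max(cv2.findContours((lab==i).astype(np.uint8),0,1)[0],key=len)
    print(i,st[i],ce[i],cv2.minAreaRect(c), cv2.approxPolyDP(c,2.5,True)[:,0].tolist())
def A(U,V): return (U+.5)/4-.5+95,(V+.5)/4-.5+130
def B(U,V): return (U+.5)/3-.5+230,(V+.5)/3-.5+90
print('shaft',onz(d,*A(83,234),.07)); print('foot',onz(d,*B(360,487),.045))
print('dome',onz(d,*B(300,223),.06))
print('egg1',onz(d,*B(146,375),.032),'egg2',onz(d,*B(459,345),.032))
for p in [(365,128)]: print('rp',onz(d,*A(*p),.012))
P=[onz(d,*A(*p),.012)[:2] for p in [(230,365),(352,425),(270,594),(145,530)]]
print('op',np.mean(P,0),[ (np.linalg.norm(P[i]-P[(i+1)%4]),np.degrees(np.arctan2(*(P[i]-P[(i+1)%4])[::-1]))) for i in range(4)])
P=[onz(d,*A(*p),.01)[:2] for p in [(444,351),(518,329),(540,414),(466,435)]]
print('roof',np.mean(P,0),[ (np.linalg.norm(P[i]-P[(i+1)%4]),np.degrees(np.arctan2(*(P[i]-P[(i+1)%4])[::-1]))) for i in range(4)])
P=[onz(d,*A(*p),.044)[:2] for p in [(652,44),(694,73),(656,132),(613,98)]]
print('house',np.mean(P,0),[ (np.linalg.norm(P[i]-P[(i+1)%4]),np.degrees(np.arctan2(*(P[i]-P[(i+1)%4])[::-1]))) for i in range(4)])
```

```text
9 [283 125  16  23 350] [290.41714286 135.83428571] ((290.5, 136.0), (22.0, 15.0), 90.0) [[284, 125], [283, 146], [295, 147], [298, 126]]
10 [247 141  22  25 311] [257.28617363 152.9903537 ] ((257.23529052734375, 152.94117736816406), (15.434871673583984, 20.579830169677734), 30.963754653930664) [[257, 141], [247, 157], [259, 165], [268, 148]]
11 [ 167  144   38   36 1059] [185.54202077 161.7592068 ] ((185.5, 161.5), (35.0, 37.0), 90.0) [[183, 144], [172, 150], [167, 164], [177, 178], [191, 179], [200, 173], [203, 156], [195, 146]]
12 [319 161  16  16 165] [327.2        168.02424242] ((326.5, 168.5), (15.0, 15.0), 90.0) [[333, 162], [323, 162], [319, 166], [320, 174], [331, 175]]
13 [206 213  24  25 425] [217.36235294 224.73176471] ((217.3444366455078, 224.54153442382812), (22.609895706176758, 19.06703758239746), 75.0685806274414) [[224, 213], [206, 217], [211, 237], [229, 232]]
15 [ 131  221   52   57 1650] [156.52424242 249.2769697 ] ((156.50001525878906, 249.0), (34.882659912109375, 46.95743179321289), 26.56505012512207) [[152, 221], [131, 262], [162, 277], [182, 236]]
shaft [0.545
[... 430 characters left out ...]
6), np.float64(-114.51323132397135)), (np.float64(0.1276966143291962), np.float64(156.27497208750628))]
roof [0.45550204 0.09364461] [(np.float64(0.05520169284047559), np.float64(108.09882015464478)), (np.float64(0.06284540477628123), np.float64(16.6068651642122)), (np.float64(0.054469021522506975), np.float64(-72.7736858261561)), (np.float64(0.06200116507320835), np.float64(-162.73040446876675))]
house [ 0.66705768 -0.01677586] [(np.float64(0.0370712800327031), np.float64(55.76014298840886)), (np.float64(0.05142871358540899), np.float64(-30.81354885828914)), (np.float64(0.03960972976485332), np.float64(-127.70158835186756)), (np.float64(0.04894884455321909), np.float64(146.47119224637024))]
```

```bash
cat >> h.py <<'E'
from scipy.spatial.transform import Rotation as Ro
def st():
    s=state(); q=s['eef_rot']; M=Ro.from_quat([q[1],q[2],q[3],q[0]]).as_matrix()
    y=np.degrees(np.arctan2(M[1,1],M[0,1]))
    print('t%.2f'%s['t'],'p',np.round(s['eef_pos'],4),'jawyaw %.1f'%y,'xax',np.round(M[:,0],3),'gap %.3f'%s['finger_gap'],'F',np.round(s['force'],1),'j',np.round(s['joint_pos'],2))
    return np.array(s['eef_pos']),y
E
python3 -c "
from h import *
st()
d=ld('wrist0');print(d['f'],d['R'])
p=state()['eef_pos']
for z in (.2,.1,0): print(z,proj(d,[p[0],p[1],z]))
d=ld('top0')
for n,u,v in [('g1',245,113),('g2',245,188),('y',291,132)]: print(n,onz(d,u,v,.044))
"
```

```text
t0.15 p [0.1291 0.5599 0.2525] jawyaw 77.0 xax [-0.001 -0.001 -1.   ] gap 1.003 F [-0.1  0.  -0.4] j [ 1.13  0.16  1.6   0.    1.39 -0.21]
297.3186396354542 [[ 0.2239496   0.97459881 -0.00193059]
 [ 0.92399461 -0.21169059  0.31846671]
 [ 0.30996859 -0.07310435 -0.94793208]]
0.2 (np.float64(251.761604697941), np.float64(227.29346923808174))
0.1 (np.float64(252.04868513095835), np.float64(183.10347959259542))
0 (np.float64(252.19284330074905), np.float64(160.95074132942156))
g1 [0.78156577 0.02396624 0.044     ]
g2 [0.55934276 0.01770319 0.044     ]
y [ 0.72701533 -0.11082991  0.044     ]
```

play_rows --translation '[[0.034, -0.036, 0], [0.068, -0.072, 0], [0.102, -0.108, 0], [0.136, -0.144, 0], [0.17, -0.18, 0]]' --turn '[[0, 0, -4], [0, 0, -8], [0, 0, -12], [0, 0, -16], [0, 0, -19]]' --fingers '[0, 0, 0, 0, 0]'

```text
t: 0.65
eef_pos: [0.3001, 0.3786, 0.2531]
eef_rot: [0.68, 0.196, 0.68, -0.196]
force: [0.9, 0.8, 0.2]
finger_gap: 1.0
```

play_rows --translation '[[0.034, -0.036, 0], [0.068, -0.072, 0], [0.102, -0.108, 0], [0.136, -0.144, 0], [0.17, -0.18, 0]]' --turn '[[0, 0, 0], [0, 0, 0], [0, 0, 0], [0, 0, 0], [0, 0, 0]]' --fingers '[0, 0, 0, 0, 0]'

```text
t: 1.15
eef_pos: [0.4702, 0.1985, 0.2532]
eef_rot: [0.68, 0.195, 0.68, -0.195]
force: [0.7, 1.2, 0.1]
finger_gap: 0.999
```

play_rows --translation '[[0.034, -0.036, 0], [0.068, -0.072, 0], [0.102, -0.108, 0], [0.136, -0.144, 0], [0.17, -0.18, 0]]' --turn '[[0, 0, 0], [0, 0, 0], [0, 0, 0], [0, 0, 0], [0, 0, 0]]' --fingers '[0, 0, 0, 0, 0]'

```text
t: 1.65
eef_pos: [0.6403, 0.0185, 0.2528]
eef_rot: [0.679, 0.195, 0.68, -0.195]
force: [0.8, 0.6, 0.3]
finger_gap: 1.001
```

play_rows --translation '[[0.028, -0.037, 0], [0.028, -0.037, 0], [0.028, -0.037, 0], [0.028, -0.037, 0], [0.028, -0.037, 0]]' --turn '[[0, 0, 0], [0, 0, 0], [0, 0, 0], [0, 0, 0], [0, 0, 0]]' --fingers '[0, 0, 0, 0, 0]'

```text
t: 2.15
eef_pos: [0.6668, -0.0154, 0.2536]
eef_rot: [0.68, 0.194, 0.68, -0.194]
force: [0.7, -0.9, -0.5]
finger_gap: 1.0
```

```bash
python3 -c "
from h import *
st(); snap('wrist','w1'); snap('top','top1')"
```

```text
t2.15 p [ 0.6668 -0.0154  0.2536] jawyaw 58.1 xax [-0.  0. -1.] gap 1.000 F [ 0.7 -0.9 -0.5] j [-0.2   0.39  1.31  0.    1.44 -1.22]
```

View pics/w1.png

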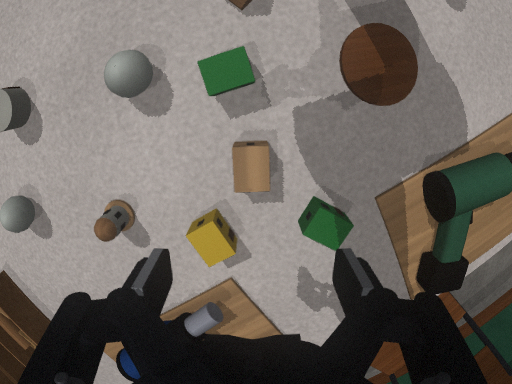

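Run:
```python
from h import *
b=cv2.imread('pics/w1.png')
cv2.imwrite('pics/w1z.png',cv2.resize(b[125:210,210:300],None,fx=6,fy=6,interpolation=cv2.INTER_CUBIC))
```

```text
(no output)
```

View pics/w1z.png

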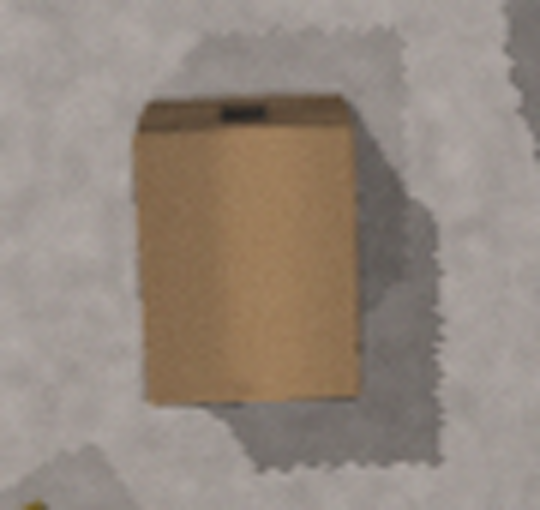

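Top face corners in the zoom: (134,132), (353,125), (359,398), (149,404).

```bash
cat >> h.py <<'E'
def quad(tag,pts,z,k=6,u0=0,v0=0):
    d=ld(tag); P=np.array([onz(d,(U+.5)/k-.5+u0,(V+.5)/k-.5+v0,z)[:2] for U,V in pts])
    print('c',P.mean(0).round(4),[(round(float(np.linalg.norm(P[i]-P[(i+1)%4])),4),round(float(np.degrees(np.arctan2(*(P[i]-P[(i+1)%4])[::-1]))),1)) for i in range(4)])
    return P
E
python3 - <<'E'
from h import *
quad('w1',[(134,132),(353,125),(359,398),(149,404)],.044,6,210,125)
E
```

```text
c [ 0.6665 -0.0161] [(0.0412, -120.0), (0.054, 150.2), (0.0412, 59.9), (0.0539, -29.7)]
```

play_rows --translation '[[0, 0, -0.045], [0, 0, -0.09], [0, 0, -0.135], [0, 0, -0.175], [0, 0, -0.2]]' --turn '[[0, 0, 2], [0, 0, 2], [0, 0, 2], [0, 0, 2], [0, 0, 2]]' --fingers '[0, 0, 0, 0, 0]'

```text
t: 2.75
eef_pos: [0.6649, -0.0155, 0.0496]
eef_rot: [0.681, 0.183, 0.685, -0.183]
force: [-0.4, 0.4, 0.3]
finger_gap: 1.003
```

play_rows --translation '[[0, 0, -0.015], [0, 0, -0.024], [0, 0, -0.024], [0, 0, -0.024], [0, 0, -0.024]]' --turn '[[0, 0, 0], [0, 0, 0], [0, 0, 0], [0, 0, 0], [0, 0, 0]]' --fingers '[0, 0, 0.3, 0.6, 0.7]' --squeeze 30

```text
t: 3.25
eef_pos: [0.6687, -0.017, 0.0314]
eef_rot: [0.684, 0.183, 0.682, -0.183]
force: [1.2, 0.2, 0.3]
finger_gap: 0.514
```

play_rows --translation '[[0, 0, 0], [0, 0, 0], [0, 0, 0], [0, 0, 0], [0, 0, 0]]' --turn '[[0, 0, 0], [0, 0, 0], [0, 0, 0], [0, 0, 0], [0, 0, 0]]' --fingers '[0.8, 1, 1, 1, 1]'

```text
t: 3.75
eef_pos: [0.6688, -0.017, 0.0314]
eef_rot: [0.684, 0.183, 0.682, -0.183]
force: [0.4, 0.2, 7.1]
finger_gap: 0.487
```

play_rows --translation '[[0, 0, 0.03], [0, 0, 0.07], [0, 0, 0.11], [-0.03, 0.03, 0.11], [-0.06, 0.06, 0.11]]' --turn '[[0, 0, 0], [0, 0, 0], [0, 0, 0], [0, 0, 3], [0, 0, 6.5]]' --fingers '[1, 1, 1, 1, 1]'

```text
t: 4.25
eef_pos: [0.6081, 0.0431, 0.1416]
eef_rot: [0.694, 0.144, 0.691, -0.144]
force: [0.5, 1.8, -1.3]
finger_gap: 0.484
```

play_rows --translation '[[-0.03, 0.03, 0], [-0.065, 0.065, 0], [-0.1, 0.1, 0], [-0.135, 0.135, 0], [-0.17, 0.17, 0]]' --turn '[[0, 0, 0], [0, 0, 0], [0, 0, 0], [0, 0, 0], [0, 0, 0]]' --fingers '[1, 1, 1, 1, 1]'

```text
t: 4.75
eef_pos: [0.4356, 0.2143, 0.1393]
eef_rot: [0.692, 0.144, 0.692, -0.144]
force: [-1.0, 0.3, -0.1]
finger_gap: 0.49
```

play_rows --translation '[[-0.03, 0.028, 0], [-0.053, 0.048, 0], [-0.053, 0.048, 0], [-0.053, 0.048, 0], [-0.053, 0.048, 0]]' --turn '[[0, 0, 0], [0, 0, 0], [0, 0, 0], [0, 0, 0], [0, 0, 0]]' --fingers '[1, 1, 1, 1, 1]'

```text
t: 5.25
eef_pos: [0.3852, 0.2608, 0.1396]
eef_rot: [0.693, 0.144, 0.692, -0.144]
force: [0.5, -0.4, -0.9]
finger_gap: 0.486
```

```bash
python3 -c "
from h import *
st(); snap('wrist','w2'); snap('top','top2')
b=cv2.imread('pics/top2.png'); cv2.imwrite('pics/t2z.png',cv2.resize(b[130:290,90:290],None,fx=4,fy=4,interpolation=cv2.INTER_CUBIC))
"
```

```text
t5.25 p [0.3852 0.2608 0.1396] jawyaw 66.5 xax [ 0.001 -0.    -1.   ] gap 0.486 F [ 0.5 -0.4 -0.9] j [ 0.33 -0.01  2.01 -0.    1.14 -0.83]
```

View pics/w2.png

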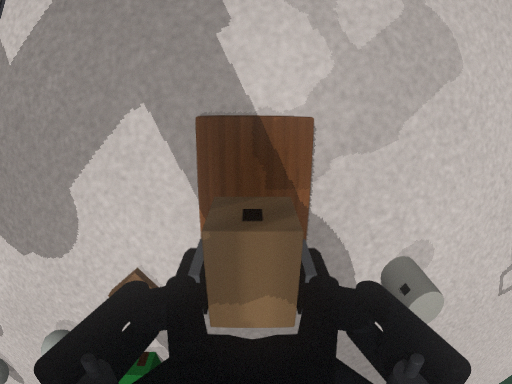

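View pics/t2z.png

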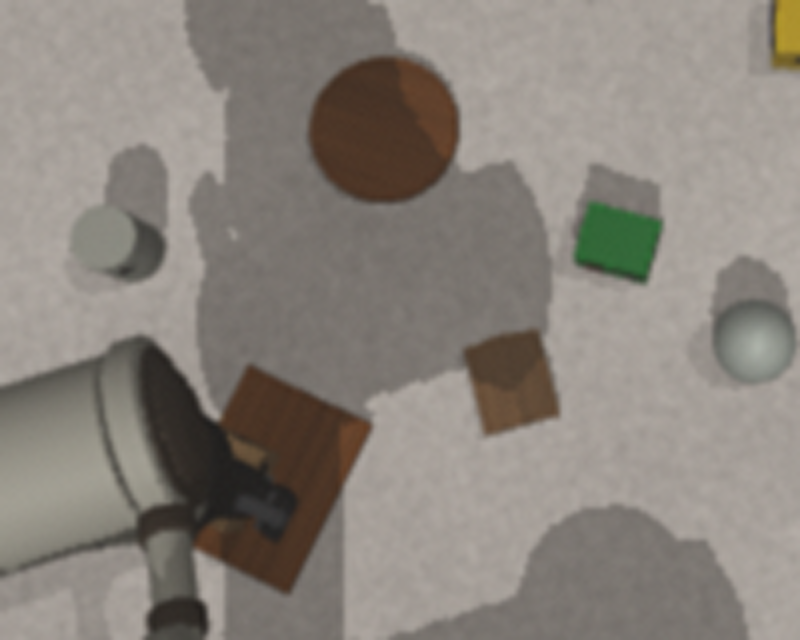

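```bash
python3 -c "
from h import *
d=ld('w2')
a,b=onz(d,197,117,.012),onz(d,313,118,.012)
e=(b-a)[:2];print(a,b,np.linalg.norm(e),np.degrees(np.arctan2(e[1],e[0])))
n=np.array([e[1],-e[0]])/np.linalg.norm(e); m=(a+b)[:2]/2
print(m+.065*n,m-.065*n)
d2=ld('w2')
# house far top edge / bottom far edge in grip
zt=.1396-.0314
quad('w2',[(203,231),(301,231),(295,326),(209,327)],zt+.044,1)
"
```

```text
[0.30671053 0.24480454 0.012     ] [0.34629065 0.33416423 0.012     ] 0.09773300008077986 66.1099901573011
[0.38593169 0.26316054] [0.26706949 0.31580822]
c [0.3838 0.2617] [(0.0403, -113.5), (0.0537, 158.0), (0.0431, 67.5), (0.0545, -25.0)]
```

play_rows --translation '[[0.001, 0.001, -0.035], [0.001, 0.001, -0.065], [0.001, 0.001, -0.085], [0.001, 0.001, -0.092], [0.001, 0.001, -0.096]]' --turn '[[0, 0, 0], [0, 0, 0], [0, 0, 0], [0, 0, 0], [0, 0, 0]]' --fingers '[1, 1, 1, 1, 1]'

```text
t: 5.85
eef_pos: [0.3852, 0.2617, 0.0433]
eef_rot: [0.692, 0.144, 0.693, -0.145]
force: [-16.4, -8.6, 38.0]
finger_gap: 0.487
```

play_rows --translation '[[0, 0, 0], [0, 0, 0], [0, 0, 0], [0, 0, 0], [0, 0, 0]]' --turn '[[0, 0, 0], [0, 0, 0], [0, 0, 0], [0, 0, 0], [0, 0, 0]]' --fingers '[1, 1, 0.4, 0.2, 0.1]'

```text
t: 6.35
eef_pos: [0.3857, 0.2624, 0.0437]
eef_rot: [0.693, 0.144, 0.692, -0.144]
force: [0.9, -0.0, 0.2]
finger_gap: 0.896
```

play_rows --translation '[[0, 0, 0], [0, 0, 0.01], [0, 0, 0.05], [0, 0, 0.1], [0, 0, 0.15]]' --turn '[[0, 0, 0], [0, 0, 0], [0, 0, 0], [0, 0, 0], [0, 0, 0]]' --fingers '[0, 0, 0, 0, 0]'

```text
t: 6.85
eef_pos: [0.3847, 0.2621, 0.1954]
eef_rot: [0.692, 0.144, 0.692, -0.144]
force: [1.4, -0.1, -0.4]
finger_gap: 1.005
```

```bash
python3 -c "
from h import *
st(); snap('wrist','w3')
b=cv2.imread('pics/w3.png'); cv2.imwrite('pics/w3z.png',cv2.resize(b[60:260,130:380],None,fx=3,fy=3,interpolation=cv2.INTER_CUBIC))
"
```

```text
t6.85 p [0.3847 0.2621 0.1954] jawyaw 66.5 xax [-0.001 -0.    -1.   ] gap 1.005 F [ 1.4 -0.1 -0.4] j [ 0.34 -0.08  1.96  0.    1.26 -0.82]
```

View pics/w3z.png

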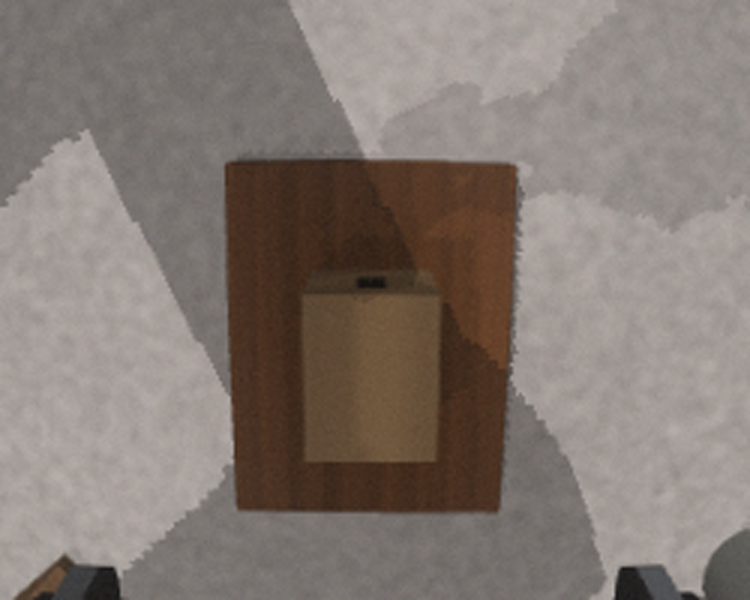

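```bash
python3 -c "
from h import *
quad('w3',[(226,162),(516,162),(499,512),(237,509)],.012,3,130,60)
quad('w3',[(302,293),(440,293),(438,462),(304,461)],.056,3,130,60)
"
```

```text
c [0.3848 0.2632] [(0.0991, -113.4), (0.1309, 156.3), (0.1, 65.8), (0.1296, -24.1)]
c [0.3844 0.2638] [(0.0413, -113.4), (0.0545, 157.3), (0.0426, 66.1), (0.0542, -24.0)]
```

play_rows --translation '[[0.015, -0.034, 0.01], [0.03, -0.068, 0.02], [0.045, -0.102, 0.03], [0.06, -0.136, 0.04], [0.071, -0.168, 0.04]]' --turn '[[0, 0, -8], [0, 0, -16], [0, 0, -24], [0, 0, -32], [0, 0, -40]]' --fingers '[0, 0, 0, 0, 0]'

```text
t: 7.4
eef_pos: [0.4578, 0.0927, 0.2356]
eef_rot: [0.602, 0.375, 0.599, -0.373]
force: [0.4, 0.9, -0.4]
finger_gap: 1.002
```

play_rows --translation '[[0, 0, 0], [0, 0, 0], [0, 0, 0], [0, 0, 0], [0, 0, 0]]' --turn '[[0, 0, -8], [0, 0, -9.5], [0, 0, -9.5], [0, 0, -9.5], [0, 0, -9.5]]' --fingers '[0, 0, 0, 0, 0]'

```text
t: 7.9
eef_pos: [0.4561, 0.0948, 0.2333]
eef_rot: [0.569, 0.42, 0.569, -0.42]
force: [-0.7, 0.3, -0.2]
finger_gap: 0.998
```

```bash
python3 -c "
from h import *
st(); snap('wrist','w4')
b=cv2.imread('pics/w4.png'); cv2.imwrite('pics/w4z.png',cv2.resize(b[110:235,190:320],None,fx=5,fy=4.5 if 0 else 5,interpolation=cv2.INTER_CUBIC)[:600])
"
```

```text
t7.90 p [0.4561 0.0948 0.2333] jawyaw 17.2 xax [ 0.  0. -1.] gap 0.998 F [-0.7  0.3 -0.2] j [-0.06 -0.12  1.92  0.    1.34 -0.35]
```

View pics/w4z.png

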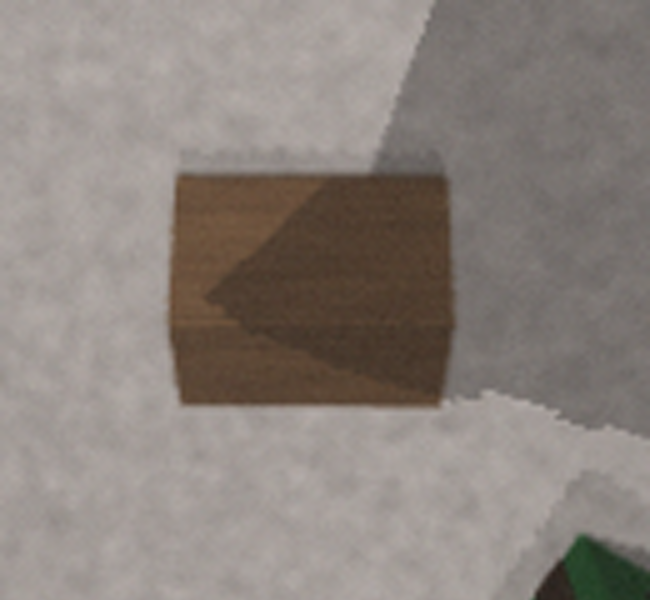

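```bash
python3 -c "
from h import *
d=ld('w4')
f=lambda U,V,z:onz(d,(U+.5)/5-.5+190,(V+.5)/5-.5+110,z)
a,b=f(169,324,.036),f(455,324,.036);e=b-a;print((a+b)/2,np.linalg.norm(e),np.degrees(np.arctan2(e[1],e[0])))
quad('w4',[(178,174),(447,174),(441,405),(182,405)],.01,5,190,110)
"
```

```text
[0.45732384 0.09219576 0.036     ] 0.06372994853718726 17.200581438925166
c [0.457  0.0932] [(0.0632, -162.8), (0.0571, 107.1), (0.0634, 17.2), (0.0571, -73.2)]
```

play_rows --translation '[[0.001, -0.002, -0.045], [0.001, -0.002, -0.09], [0.001, -0.002, -0.135], [0.001, -0.002, -0.17], [0.001, -0.002, -0.19]]' --turn '[[0, 0, 0], [0, 0, 0], [0, 0, 0], [0, 0, 0], [0, 0, 0]]' --fingers '[0, 0, 0, 0, 0]'

```text
t: 8.45
eef_pos: [0.4549, 0.0927, 0.0402]
eef_rot: [0.567, 0.419, 0.57, -0.421]
force: [-0.9, 0.8, 1.4]
finger_gap: 0.999
```

play_rows --translation '[[0, 0, -0.01], [0, 0, -0.017], [0, 0, -0.017], [0, 0, -0.017], [0, 0, -0.017]]' --turn '[[0, 0, 0], [0, 0, 0], [0, 0, 0], [0, 0, 0], [0, 0, 0]]' --fingers '[0, 0, 0, 0.15, 0.3]'

```text
t: 8.95
eef_pos: [0.4586, 0.0922, 0.0277]
eef_rot: [0.569, 0.421, 0.568, -0.42]
force: [0.7, -0.9, -0.3]
finger_gap: 0.744
```

play_rows --translation '[[0, 0, 0], [0, 0, 0], [0, 0, 0], [0, 0, 0], [0, 0, 0]]' --turn '[[0, 0, 0], [0, 0, 0], [0, 0, 0], [0, 0, 0], [0, 0, 0]]' --fingers '[0.5, 0.6, 0.6, 0.6, 0.6]'

```text
t: 9.45
eef_pos: [0.4586, 0.0922, 0.0277]
eef_rot: [0.569, 0.421, 0.568, -0.42]
force: [-0.1, 0.1, 6.1]
finger_gap: 0.742
```

play_rows --translation '[[0, 0, 0.02], [0, 0, 0.06], [0, 0, 0.1], [0, 0, 0.14], [0, 0, 0.15]]' --turn '[[0, 0, 0], [0, 0, 0], [0, 0, 0], [0, 0, -5], [0, 0, -12]]' --fingers '[0.6, 0.6, 0.6, 0.6, 0.6]'

```text
t: 9.95
eef_pos: [0.4601, 0.0921, 0.1816]
eef_rot: [0.523, 0.481, 0.518, -0.477]
force: [1.1, 0.0, -0.7]
finger_gap: 0.745
```

play_rows --translation '[[-0.016, 0.036, 0], [-0.032, 0.072, 0], [-0.048, 0.108, 0], [-0.064, 0.144, 0], [-0.074, 0.171, 0]]' --turn '[[0, 0, -7], [0, 0, -14], [0, 0, -21], [0, 0, -28], [0, 0, -29]]' --fingers '[0.6, 0.6, 0.6, 0.6, 0.6]'

```text
t: 10.45
eef_pos: [0.3819, 0.265, 0.1765]
eef_rot: [0.384, 0.593, 0.385, -0.593]
force: [1.1, -0.6, -0.1]
finger_gap: 0.743
```

play_rows --translation '[[0, 0, 0], [0, 0, 0], [0, 0, 0], [0, 0, 0], [0, 0, 0]]' --turn '[[0, 0, 0], [0, 0, 0], [0, 0, 0], [0, 0, 0], [0, 0, 0]]' --fingers '[0.6, 0.6, 0.6, 0.6, 0.6]'

```text
t: 10.95
eef_pos: [0.3837, 0.2625, 0.1763]
eef_rot: [-0.385, -0.593, -0.385, 0.593]
force: [0.4, 0.2, -0.8]
finger_gap: 0.741
```

```bash
python3 -c "
from h import *
st(); snap('wrist','w5');snap('side','s5')
"
```

```text
t10.95 p [0.3837 0.2625 0.1763] jawyaw -24.1 xax [ 0. -0. -1.] gap 0.741 F [ 0.4  0.2 -0.8] j [ 0.34 -0.06  1.98 -0.    1.22  0.76]
```

View pics/w5.png

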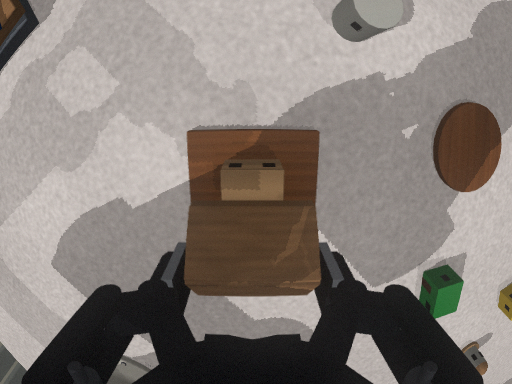

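```bash
python3 -c "
from h import *
d=ld('w5')
h0=np.array([.3844,.2638])
n=np.array([np.cos(np.radians(66.5)),np.sin(np.radians(66.5))]); l=np.array([n[1],-n[0]])
for z in (.1486,.1586):
  for u in (189,317):
    q=onz(d,u,206,z)[:2]-h0; print(z,q@n,q@l)
for u in (187,320):
  q=onz(d,u,286,.1846)[:2]-h0; print('ridge',q@n,q@l)
for u,v in ((221,168),(284,168),(220,200),(285,200)):
  q=onz(d,u,v,.056)[:2]-h0; print('house',q@n,q@l)
"
```

```text
0.1486 0.023482949838905053 -0.034215071985273106
0.1486 0.02280794423789609 0.035918818456236415
0.1586 0.027300261125186784 -0.03188613008709241
0.1586 0.02667032295670315 0.033565200134932804
ridge -0.003739471376222987 -0.03097615609875026
ridge -0.00444983515173332 0.032472183795582435
house 0.022150016916580244 -0.025708977519637015
house 0.02165803808980783 0.02726760988157877
house -0.006409999039092757 -0.027738311127750496
house -0.0069485479562844945 0.028803758091971315
```

play_rows --translation '[[0, 0.001, -0.03], [0, 0.001, -0.06], [0, 0.001, -0.08], [0, 0.001, -0.086], [0, 0.001, -0.089]]' --turn '[[0, 0, 0], [0, 0, 0], [0, 0, 0], [0, 0, 0], [0, 0, 0]]' --fingers '[0.6, 0.6, 0.6, 0.6, 0.6]'

```text
t: 11.55
eef_pos: [0.3832, 0.2641, 0.087]
eef_rot: [-0.385, -0.593, -0.385, 0.593]
force: [0.5, -0.4, -0.5]
finger_gap: 0.744
```

play_rows --translation '[[0, 0, -0.001], [0, 0, -0.002], [0, 0, -0.003], [0, 0, -0.003], [0, 0, -0.003]]' --turn '[[0, 0, 0], [0, 0, 0], [0, 0, 0], [0, 0, 0], [0, 0, 0]]' --fingers '[0.6, 0.6, 0.6, 0.6, 0.6]'

```text
t: 12.05
eef_pos: [0.3835, 0.2643, 0.0846]
eef_rot: [0.385, 0.593, 0.385, -0.593]
force: [-0.9, -0.4, -1.1]
finger_gap: 0.744
```

play_rows --translation '[[0, 0, -0.001], [0, 0, -0.001], [0, 0, -0.001], [0, 0, -0.001], [0, 0, -0.001]]' --turn '[[0, 0, 0], [0, 0, 0], [0, 0, 0], [0, 0, 0], [0, 0, 0]]' --fingers '[0.6, 0.6, 0.2, 0.1, 0]'

```text
t: 12.55
eef_pos: [0.3832, 0.2642, 0.0831]
eef_rot: [-0.385, -0.593, -0.385, 0.593]
force: [0.2, -1.1, 1.1]
finger_gap: 1.001
```

play_rows --translation '[[0, 0, 0], [0, 0, 0.01], [0, 0, 0.04], [0, 0, 0.08], [0, 0, 0.13]]' --turn '[[0, 0, 0], [0, 0, 0], [0, 0, 0], [0, 0, 0], [0, 0, 0]]' --fingers '[0, 0, 0, 0, 0]'

```text
t: 13.05
eef_pos: [0.382, 0.2638, 0.2139]
eef_rot: [-0.385, -0.592, -0.385, 0.594]
force: [0.9, 0.6, 0.4]
finger_gap: 1.002
```

```bash
python3 -c "
from h import *
st(); snap('wrist','w6');snap('side','s6')
b=cv2.imread('pics/s6.png'); cv2.imwrite('pics/s6z.png',cv2.resize(b[120:330,100:340],None,fx=3,fy=2.8 if 0 else 2.8,interpolation=cv2.INTER_CUBIC))
b=cv2.imread('pics/w6.png'); cv2.imwrite('pics/w6z.png',cv2.resize(b[80:260,150:350],None,fx=3,fy=3,interpolation=cv2.INTER_CUBIC))
"
```

```text
t13.05 p [0.382  0.2638 0.2139] jawyaw -24.0 xax [-0.003 -0.001 -1.   ] gap 1.002 F [0.9 0.6 0.4] j [ 0.34 -0.1   1.94  0.    1.3   0.76]
```

View pics/w6z.png

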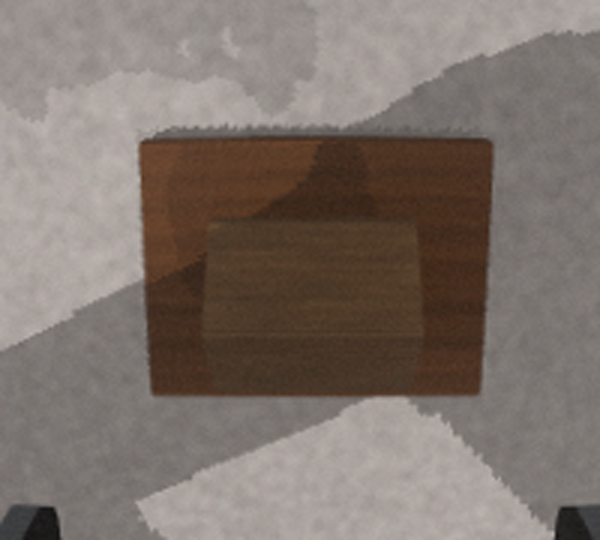

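View pics/s6z.png

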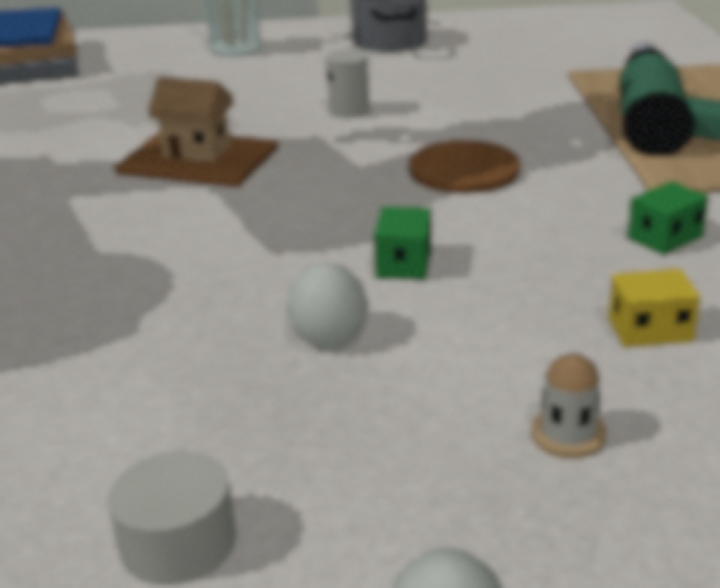

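play_rows --translation '[[0.001, -0.046, 0.005], [0.002, -0.092, 0.01], [0.003, -0.138, 0.015], [0.004, -0.184, 0.02], [0.005, -0.23, 0.02]]' --turn '[[0, 0, 0], [0, 0, 0], [0, 0, 0], [0, 0, 0], [0, 0, 0]]' --fingers '[0, 0, 0, 0, 0]'

```text
t: 13.65
eef_pos: [0.3884, 0.0326, 0.2345]
eef_rot: [0.386, 0.594, 0.385, -0.592]
force: [-0.3, -0.7, -0.0]
finger_gap: 1.005
```

play_rows --translation '[[0, -0.046, 0], [0, -0.092, 0], [0, -0.138, 0], [0, -0.184, 0], [0, -0.23, 0]]' --turn '[[0, 0, 0], [0, 0, 0], [0, 0, 0], [0, 0, 0], [0, 0, 0]]' --fingers '[0, 0, 0, 0, 0]'

```text
t: 14.15
eef_pos: [0.3879, -0.1978, 0.2338]
eef_rot: [0.385, 0.593, 0.385, -0.593]
force: [1.1, -0.6, 0.1]
finger_gap: 0.999
```

play_rows --translation '[[0, -0.046, 0], [0, -0.077, 0], [0, -0.077, 0], [0, -0.077, 0], [0, -0.077, 0]]' --turn '[[0, 0, 0], [0, 0, 0], [0, 0, 0], [0, 0, 0], [0, 0, 0]]' --fingers '[0, 0, 0, 0, 0]'

```text
t: 14.65
eef_pos: [0.3883, -0.2717, 0.2333]
eef_rot: [0.385, 0.593, 0.386, -0.593]
force: [0.4, 0.1, 0.3]
finger_gap: 0.998
```

```bash
python3 -c "
from h import *
d=ld('w6'); f=lambda U,V,z:onz(d,(U+.5)/3-.5+150,(V+.5)/3-.5+80,z)
print((f(203,336,.092)+f(424,336,.092))/2)
quad('w6',[(209,221),(417,222),(415,395),(213,395)],.066,3,150,80)
st(); snap('wrist','w7'); snap('top','top7')
"
```

```text
[0.3843347  0.26447559 0.092     ]
c [0.3844 0.2642] [(0.0642, 155.8), (0.0575, 67.5), (0.0662, -23.9), (0.0577, -114.5)]
t14.65 p [ 0.3883 -0.2717  0.2333] jawyaw -23.9 xax [-0.     0.001 -1.   ] gap 0.998 F [0.4 0.1 0.3] j [-0.87 -0.09  1.89  0.    1.34 -0.45]
```

View pics/w7.png

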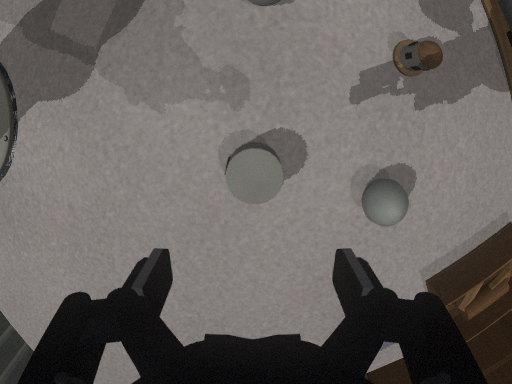

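```bash
python3 -c "
from h import *
d=ld('w7')
for p in [(226,175),(284,175),(255,147.5),(255,203.5),(255,175.3)]: print(onz(d,*p,.045))
b=cv2.imread('pics/w7.png'); cv2.imwrite('pics/w7z.png',cv2.resize(b[130:220,205:305],None,fx=6,fy=6,interpolation=cv2.INTER_CUBIC))
"
```

```text
[ 0.36248022 -0.2611502   0.045     ]
[ 0.41993833 -0.28657964  0.045     ]
[ 0.40327435 -0.24635946  0.045     ]
[ 0.37795604 -0.3039603   0.045     ]
[ 0.39101827 -0.27421916  0.045     ]
```

View pics/w7z.png

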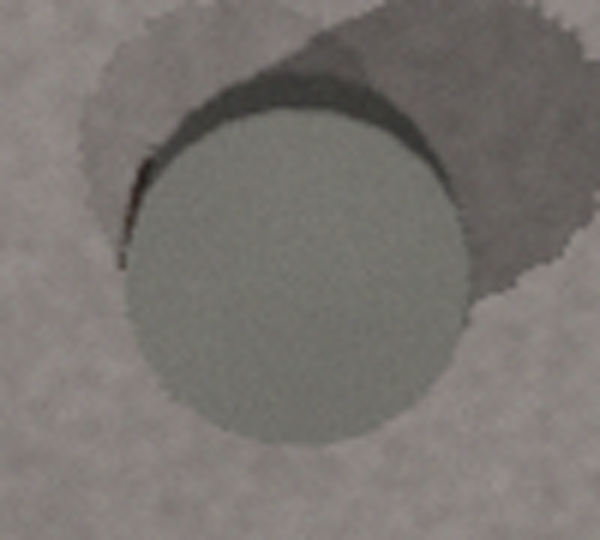

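play_rows --translation '[[0.002, -0.002, -0.045], [0.002, -0.002, -0.09], [0.002, -0.002, -0.135], [0.002, -0.002, -0.165], [0.002, -0.002, -0.185]]' --turn '[[0, 0, 0], [0, 0, 0], [0, 0, 0], [0, 0, 0], [0, 0, 0]]' --fingers '[0, 0, 0, 0, 0]'

```text
t: 15.25
eef_pos: [0.3894, -0.2724, 0.0458]
eef_rot: [-0.384, -0.593, -0.387, 0.593]
force: [-0.0, 0.1, 0.5]
finger_gap: 0.998
```

play_rows --translation '[[0, 0, -0.01], [0, 0, -0.016], [0, 0, -0.016], [0, 0, -0.016], [0, 0, -0.016]]' --turn '[[0, 0, 0], [0, 0, 0], [0, 0, 0], [0, 0, 0], [0, 0, 0]]' --fingers '[0, 0, 0, 0.15, 0.3]' --squeeze 40

```text
t: 15.75
eef_pos: [0.391, -0.2756, 0.0337]
eef_rot: [0.386, 0.593, 0.384, -0.593]
force: [1.9, -2.0, -2.1]
finger_gap: 0.732
```

play_rows --translation '[[0, 0, 0], [0, 0, 0], [0, 0, 0], [0, 0, 0], [0, 0, 0]]' --turn '[[0, 0, 0], [0, 0, 0], [0, 0, 0], [0, 0, 0], [0, 0, 0]]' --fingers '[0.5, 0.6, 0.6, 0.6, 0.6]'

```text
t: 16.25
eef_pos: [0.3911, -0.2756, 0.0337]
eef_rot: [0.386, 0.593, 0.384, -0.593]
force: [-1.1, 1.0, 6.7]
finger_gap: 0.733
```

play_rows --translation '[[0, 0, 0.02], [0, 0, 0.06], [0, 0, 0.1], [0, 0, 0.14], [0, 0, 0.17]]' --turn '[[0, 0, 0], [0, 0, 0], [0, 0, 0], [0, 0, 0], [0, 0, 0]]' --fingers '[0.6, 0.6, 0.6, 0.6, 0.6]'

```text
t: 16.75
eef_pos: [0.3906, -0.2751, 0.2051]
eef_rot: [0.386, 0.593, 0.384, -0.593]
force: [-0.4, -0.9, -2.0]
finger_gap: 0.732
```

play_rows --translation '[[0.02, 0.038, 0], [0.041, 0.078, 0], [0.062, 0.118, 0], [0.083, 0.158, 0], [0.104, 0.198, 0]]' --turn '[[0, 0, 0], [0, 0, 0], [0, 0, 0], [0, 0, 0], [0, 0, 0]]' --fingers '[0.6, 0.6, 0.6, 0.6, 0.6]'

```text
t: 17.25
eef_pos: [0.4947, -0.075, 0.2024]
eef_rot: [0.385, 0.593, 0.385, -0.593]
force: [0.8, -0.5, -1.2]
finger_gap: 0.729
```

play_rows --translation '[[0.021, 0.04, 0], [0.042, 0.08, 0], [0.063, 0.12, 0], [0.084, 0.16, 0], [0.104, 0.198, 0]]' --turn '[[0, 0, 0], [0, 0, 0], [0, 0, 0], [0, 0, 0], [0, 0, 0]]' --fingers '[0.6, 0.6, 0.6, 0.6, 0.6]'

```text
t: 17.75
eef_pos: [0.5987, 0.1232, 0.2021]
eef_rot: [-0.385, -0.593, -0.385, 0.593]
force: [0.7, -0.1, -2.1]
finger_gap: 0.732
```

play_rows --translation '[[0.02, 0.038, 0], [0.041, 0.073, 0], [0.041, 0.073, 0], [0.041, 0.073, 0], [0.041, 0.073, 0]]' --turn '[[0, 0, 0], [0, 0, 0], [0, 0, 0], [0, 0, 0], [0, 0, 0]]' --fingers '[0.6, 0.6, 0.6, 0.6, 0.6]'

```text
t: 18.25
eef_pos: [0.6389, 0.1935, 0.2021]
eef_rot: [-0.385, -0.593, -0.385, 0.593]
force: [0.5, -0.6, -1.7]
finger_gap: 0.735
```

```bash
python3 -c "
from h import *
st(); snap('wrist','w8')
"
```

```text
t18.25 p [0.6389 0.1935 0.2021] jawyaw -24.0 xax [-0.001 -0.    -1.   ] gap 0.735 F [ 0.5 -0.6 -1.7] j [ 0.11  0.43  1.36 -0.    1.35  0.53]
```

View pics/w8.png

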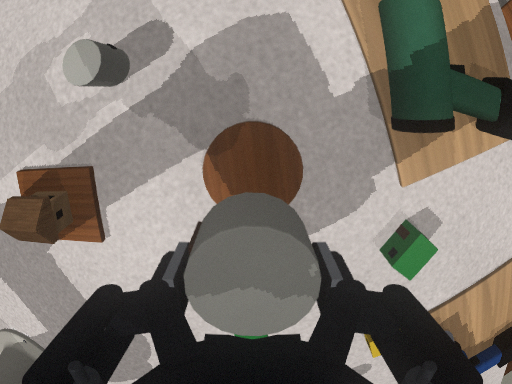

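Run:
```python
from h import *
d=ld('w8'); hsv=cv2.cvtColor(d['im'],cv2.COLOR_RGB2HSV)
m=((hsv[...,0]<25)&(hsv[...,1]>100)).astype(np.uint8); m[:, :180]=0; m[:,320:]=0; m[:100]=0; m[205:]=0
c=max(cv2.findContours(m,0,cv2.CHAIN_APPROX_NONE)[0],key=len)[:,0]
P=np.array([onz(d,u,v,.012)[:2] for u,v in c if v<192])
A=np.c_[2*P,np.ones(len(P))]; s=np.linalg.lstsq(A,(P**2).sum(1),rcond=None)[0]
print(s[:2],np.sqrt(s[2]+s[:2]@s[:2]))
print('foot top centre',onz(d,253,266,.2021-.0337+.045),[onz(d,u,266,.2134)[:2] for u in(185,321)])
```

```text
[0.64162502 0.19785768] 0.051780386115300246
foot top centre [0.64406617 0.20371341 0.2134    ] [array([0.61612097, 0.21543802]), array([0.67151943, 0.19073959])]
```

play_rows --translation '[[0.001, 0.001, -0.045], [0.001, 0.001, -0.09], [0.001, 0.001, -0.125], [0.001, 0.001, -0.142], [0.001, 0.001, -0.15]]' --turn '[[0, 0, 0], [0, 0, 0], [0, 0, 0], [0, 0, 0], [0, 0, 0]]' --fingers '[0.6, 0.6, 0.6, 0.6, 0.6]'

```text
t: 18.8
eef_pos: [0.6392, 0.1943, 0.0508]
eef_rot: [-0.384, -0.592, -0.385, 0.594]
force: [-0.0, 0.8, -2.1]
finger_gap: 0.728
```

play_rows --translation '[[0, 0, -0.002], [0, 0, -0.004], [0, 0, -0.0055], [0, 0, -0.0055], [0, 0, -0.0055]]' --turn '[[0, 0, 0], [0, 0, 0], [0, 0, 0], [0, 0, 0], [0, 0, 0]]' --fingers '[0.6, 0.6, 0.6, 0.6, 0.6]'

```text
t: 19.3
eef_pos: [0.6408, 0.1954, 0.0477]
eef_rot: [0.385, 0.593, 0.385, -0.593]
force: [0.7, -0.4, -2.0]
finger_gap: 0.73
```

play_rows --translation '[[0, 0, -0.001], [0, 0, -0.002], [0, 0, -0.002], [0, 0, -0.002], [0, 0, -0.002]]' --turn '[[0, 0, 0], [0, 0, 0], [0, 0, 0], [0, 0, 0], [0, 0, 0]]' --fingers '[0.6, 0.6, 0.2, 0.1, 0]'

```text
t: 19.8
eef_pos: [0.6404, 0.1952, 0.0449]
eef_rot: [0.385, 0.593, 0.385, -0.593]
force: [0.3, 0.2, -0.4]
finger_gap: 1.003
```

play_rows --translation '[[0, 0, 0], [0, 0, 0.02], [0, 0, 0.06], [0, 0, 0.11], [0, 0, 0.16]]' --turn '[[0, 0, 0], [0, 0, 0], [0, 0, 0], [0, 0, 0], [0, 0, 0]]' --fingers '[0, 0, 0, 0, 0]'

```text
t: 20.3
eef_pos: [0.6397, 0.1951, 0.206]
eef_rot: [-0.385, -0.593, -0.385, 0.593]
force: [1.2, 0.0, -0.2]
finger_gap: 1.002
```

```bash
python3 -c "
from h import *
st(); snap('wrist','w9')
b=cv2.imread('pics/w9.png'); cv2.imwrite('pics/w9z.png',cv2.resize(b[100:250,170:350],None,fx=4,fy=4,interpolation=cv2.INTER_CUBIC))
"
```

```text
t20.30 p [0.6397 0.1951 0.206 ] jawyaw -24.0 xax [-0.001 -0.    -1.   ] gap 1.002 F [ 1.2  0.  -0.2] j [0.12 0.43 1.36 0.   1.35 0.53]
```

View pics/w9z.png

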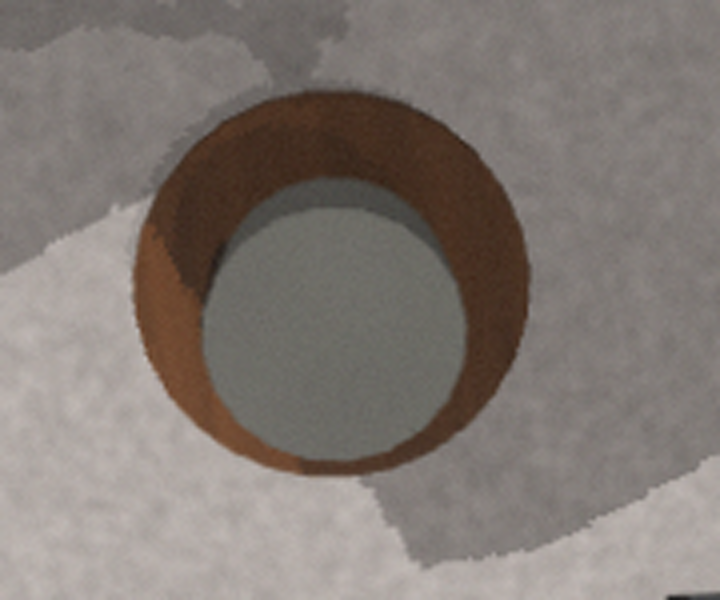

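play_rows --translation '[[-0.02, 0.038, 0.01], [-0.04, 0.076, 0.02], [-0.06, 0.114, 0.03], [-0.08, 0.152, 0.04], [-0.094, 0.179, 0.04]]' --turn '[[0, 0, 0], [0, 0, 0], [0, 0, 0], [0, 0, 0], [0, 0, 0]]' --fingers '[0, 0, 0, 0, 0]'

```text
t: 20.85
eef_pos: [0.5455, 0.3769, 0.2467]
eef_rot: [0.386, 0.594, 0.386, -0.591]
force: [-1.1, 0.0, 0.3]
finger_gap: 1.004
```

play_rows --translation '[[0, 0, 0], [0, 0, 0], [0, 0, 0], [0, 0, 0], [0, 0, 0]]' --turn '[[0, 0, 0], [0, 0, 0], [0, 0, 0], [0, 0, 0], [0, 0, 0]]' --fingers '[0, 0, 0, 0, 0]'

```text
t: 21.35
eef_pos: [0.5469, 0.3733, 0.2446]
eef_rot: [-0.385, -0.593, -0.385, 0.593]
force: [-0.0, -1.2, 0.6]
finger_gap: 1.002
```

```bash
python3 -c "
from h import *
d=ld('w9'); f=lambda U,V,z:onz(d,(U+.5)/4-.5+170,(V+.5)/4-.5+100,z)
print('foot',f(335,334.5,.057),(f(203,334,.057)+f(467,334,.057))/2,(f(335,207,.057)+f(335,461,.057))/2)
print('pl',(f(134,283,.012)+f(530,283,.012))/2,(f(332,90,.012)+f(332,476,.012))/2)
st(); snap('wrist','w10')
b=cv2.imread('pics/w10.png'); cv2.imwrite('pics/w10z.png',cv2.resize(b[110:260,180:330],None,fx=4,fy=4,interpolation=cv2.INTER_CUBIC))
"
```

```text
foot [0.64155111 0.1957746  0.057     ] [0.64163221 0.19592051 0.057     ] [0.64119665 0.19496134 0.057     ]
pl [0.64160792 0.1974278  0.012     ] [0.64057864 0.19513273 0.012     ]
t21.35 p [0.5469 0.3733 0.2446] jawyaw -24.1 xax [-0. -0. -1.] gap 1.002 F [-0.  -1.2  0.6] j [ 0.42  0.39  1.34 -0.    1.42  0.84]
```

View pics/w10z.png

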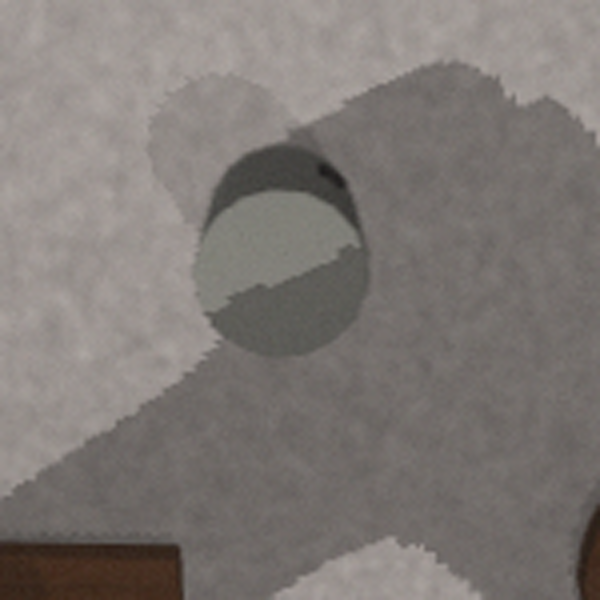

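View pics/w10.png

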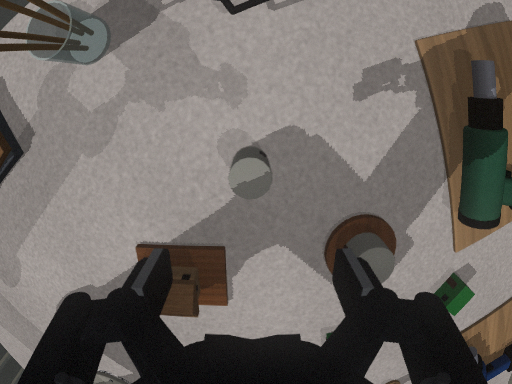

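```bash
python3 -c "
from h import *
d=ld('w10'); f=lambda U,V,z:onz(d,(U+.5)/4-.5+180,(V+.5)/4-.5+110,z)
print((f(193,273,.07)+f(369,273,.07))/2,(f(281,190,.07)+f(281,357,.07))/2, np.linalg.norm(f(193,273,.07)-f(369,273,.07)))"
```

```text
[0.54493572 0.37365887 0.07      ] [0.54469414 0.37310291 0.07      ] 0.04563484381707554
```

play_rows --translation '[[-0.002, 0, -0.045], [-0.002, 0, -0.09], [-0.002, 0, -0.135], [-0.002, 0, -0.175], [-0.002, 0, -0.198]]' --turn '[[0, 0, 0], [0, 0, 0], [0, 0, 0], [0, 0, 0], [0, 0, 0]]' --fingers '[0, 0, 0, 0, 0]'

```text
t: 21.9
eef_pos: [0.5422, 0.3727, 0.0424]
eef_rot: [-0.385, -0.591, -0.385, 0.595]
force: [-0.3, -0.8, 0.3]
finger_gap: 1.002
```

play_rows --translation '[[0, 0, 0], [0, 0, 0], [0, 0, 0], [0, 0, 0], [0, 0, 0]]' --turn '[[0, 0, 0], [0, 0, 0], [0, 0, 0], [0, 0, 0], [0, 0, 0]]' --fingers '[0, 0.2, 0.35, 0.45, 0.55]'

```text
t: 22.4
eef_pos: [0.5459, 0.375, 0.0495]
eef_rot: [0.385, 0.595, 0.385, -0.591]
force: [-0.8, -0.3, 5.9]
finger_gap: 0.526
```

play_rows --translation '[[0, 0, 0], [0, 0, 0], [0, 0, 0], [0, 0, 0], [0, 0, 0]]' --turn '[[0, 0, 0], [0, 0, 0], [0, 0, 0], [0, 0, 0], [0, 0, 0]]' --fingers '[0.7, 0.8, 0.8, 0.8, 0.8]'

```text
t: 22.9
eef_pos: [0.5459, 0.375, 0.0495]
eef_rot: [0.385, 0.594, 0.385, -0.592]
force: [-0.9, 0.2, 6.1]
finger_gap: 0.526
```

play_rows --translation '[[0, 0, 0.02], [0, 0, 0.06], [0, 0, 0.1], [0, 0, 0.14], [0, 0, 0.17]]' --turn '[[0, 0, 0], [0, 0, 0], [0, 0, 0], [0, 0, 0], [0, 0, 0]]' --fingers '[0.8, 0.8, 0.8, 0.8, 0.8]'

```text
t: 23.4
eef_pos: [0.5449, 0.3746, 0.2205]
eef_rot: [0.385, 0.594, 0.385, -0.592]
force: [0.7, -0.1, -0.9]
finger_gap: 0.527
```

play_rows --translation '[[0.02, -0.036, 0], [0.042, -0.076, 0], [0.064, -0.116, 0], [0.084, -0.153, 0], [0.097, -0.177, 0]]' --turn '[[0, 0, 0], [0, 0, 0], [0, 0, 0], [0, 0, 0], [0, 0, 0]]' --fingers '[0.8, 0.8, 0.8, 0.8, 0.8]'

```text
t: 23.9
eef_pos: [0.6424, 0.1943, 0.2172]
eef_rot: [0.385, 0.594, 0.384, -0.593]
force: [0.4, -0.2, -0.8]
finger_gap: 0.526
```

play_rows --translation '[[0, 0, 0], [0, 0, 0], [0, 0, 0], [0, 0, 0], [0, 0, 0]]' --turn '[[0, 0, 0], [0, 0, 0], [0, 0, 0], [0, 0, 0], [0, 0, 0]]' --fingers '[0.8, 0.8, 0.8, 0.8, 0.8]'

```text
t: 24.4
eef_pos: [0.6408, 0.1983, 0.2168]
eef_rot: [-0.386, -0.593, -0.386, 0.593]
force: [-0.5, 0.1, -0.8]
finger_gap: 0.53
```

```bash
python3 -c "
from h import *
st(); snap('wrist','w11')
"
```

```text
t24.40 p [0.6408 0.1983 0.2168] jawyaw -23.9 xax [-0.  0. -1.] gap 0.530 F [-0.5  0.1 -0.8] j [0.12 0.43 1.34 0.   1.37 0.54]
```

View pics/w11.png

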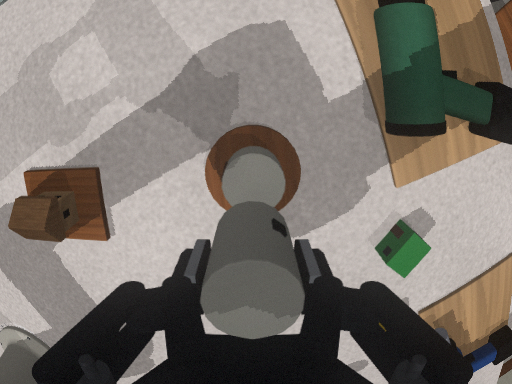

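```bash
python3 -c "
from h import *
d=ld('w11'); n=np.array([.407,.914]); l=np.array([.914,-.407]); c=np.array([.6414,.1955])
for nm,u,v,z in [('far bottom',253,202,.1673),('L',201,285,.2373),('R',305,285,.2373),('tfar',253,233,.2373),('tnear',253,338,.2373),('foot far top',254,147,.057),('foot L',222,180,.057),('foot R',285,180,.057)]:
  q=onz(d,u,v,z)[:2]-c; print(nm,(q@n).round(4),(q@l).round(4))
"
```

```text
far bottom 0.0213 -0.0009
L 0.0095 -0.023
R 0.0096 0.0209
tfar 0.0345 -0.0012
tnear -0.0223 -0.001
foot far top 0.0368 0.0005
foot L 0.0038 -0.0311
foot R 0.004 0.0313
```

```bash
python3 -c "
from h import *
b=cv2.imread('pics/w11.png'); z=cv2.resize(b[120:345,180:330],None,fx=2.6*1.5,fy=2.6,interpolation=cv2.INTER_CUBIC)
z=cv2.resize(b[130:345,180:330],None,fx=2.75,fy=2.75,interpolation=cv2.INTER_CUBIC); z=cv2.convertScaleAbs(z,alpha=1.6)
cv2.imwrite('pics/w11z.png',z)
"
```

```text
(no output)
```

View pics/w11z.png

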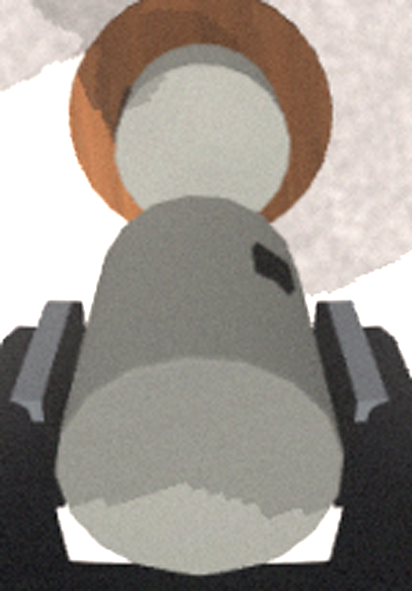

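```bash
python3 -c "
from h import *
d=ld('w11'); n=np.array([.407,.914]); l=np.array([.914,-.407]); c=np.array([.6414,.1955])
for nm,U,V,z in [('far bottom',200,195.5,.1673),('L',57,470,.2373),('R',343,470,.2373),('tfar',200,357,.2373),('tnear',200,575,.2373),('foot far top',203,63,.057),('foot L',116,145,.057),('foot R',290,145,.057)]:
  q=onz(d,(U+.5)/2.75-.5+180,(V+.5)/2.75-.5+130,z)[:2]-c; print(nm,(q@n).round(4),(q@l).round(4))
"
```

```text
far bottom 0.0221 -0.0013
L 0.0009 -0.0241
R 0.001 0.0214
tfar 0.0227 -0.0014
tnear -0.0229 -0.0012
foot far top 0.0313 0.0
foot L 0.0013 -0.0313
foot R 0.0015 0.0315
```

play_rows --translation '[[0.001, -0.001, -0.04], [0.001, -0.001, -0.075], [0.001, -0.001, -0.095], [0.001, -0.001, -0.103], [0.001, -0.001, -0.106]]' --turn '[[0, 0, 0], [0, 0, 0], [0, 0, 0], [0, 0, 0], [0, 0, 0]]' --fingers '[0.8, 0.8, 0.8, 0.8, 0.8]'

```text
t: 24.95
eef_pos: [0.6419, 0.1965, 0.1102]
eef_rot: [-0.385, -0.593, -0.385, 0.593]
force: [0.2, -0.8, -1.6]
finger_gap: 0.528
```

play_rows --translation '[[0, 0, -0.001], [0, 0, -0.002], [0, 0, -0.002], [0, 0, -0.002], [0, 0, -0.002]]' --turn '[[0, 0, 0], [0, 0, 0], [0, 0, 0], [0, 0, 0], [0, 0, 0]]' --fingers '[0.8, 0.8, 0.8, 0.8, 0.8]'

```text
t: 25.45
eef_pos: [0.6426, 0.1963, 0.1094]
eef_rot: [0.385, 0.593, 0.385, -0.593]
force: [0.2, -0.8, -1.3]
finger_gap: 0.529
```

play_rows --translation '[[0, 0, -0.001], [0, 0, -0.002], [0, 0, -0.0025], [0, 0, -0.0025], [0, 0, -0.0025]]' --turn '[[0, 0, 0], [0, 0, 0], [0, 0, 0], [0, 0, 0], [0, 0, 0]]' --fingers '[0.8, 0.8, 0.8, 0.8, 0.8]'

```text
t: 25.95
eef_pos: [0.6424, 0.1962, 0.1065]
eef_rot: [0.385, 0.593, 0.385, -0.593]
force: [-1.3, 0.1, 1.5]
finger_gap: 0.528
```

Just touching; release and lift.

play_rows --translation '[[0, 0, 0], [0, 0, 0], [0, 0, 0], [0, 0, 0], [0, 0, 0]]' --turn '[[0, 0, 0], [0, 0, 0], [0, 0, 0], [0, 0, 0], [0, 0, 0]]' --fingers '[0.45, 0.3, 0.15, 0, 0]'

```text
t: 26.45
eef_pos: [0.6423, 0.1963, 0.1063]
eef_rot: [0.385, 0.593, 0.385, -0.593]
force: [-0.6, 0.7, -0.5]
finger_gap: 1.001
```

play_rows --translation '[[0, 0, 0], [0, 0, 0.03], [0, 0, 0.07], [0, 0, 0.12], [0, 0, 0.17]]' --turn '[[0, 0, 0], [0, 0, 0], [0, 0, 0], [0, 0, 0], [0, 0, 0]]' --fingers '[0, 0, 0, 0, 0]'

```text
t: 26.95
eef_pos: [0.6418, 0.1962, 0.2777]
eef_rot: [-0.385, -0.593, -0.385, 0.593]
force: [0.2, -1.4, 0.5]
finger_gap: 0.996
```

```bash
python3 -c "
from h import *
st(); snap('wrist','w12')
b=cv2.imread('pics/w12.png'); cv2.imwrite('pics/w12z.png',cv2.resize(b[110:260,180:330],None,fx=4,fy=4,interpolation=cv2.INTER_CUBIC))
"
```

```text
t26.95 p [0.6418 0.1962 0.2777] jawyaw -24.0 xax [-0.001 -0.    -1.   ] gap 0.996 F [ 0.2 -1.4  0.5] j [0.12 0.39 1.27 0.   1.48 0.54]
```

View pics/w12z.png

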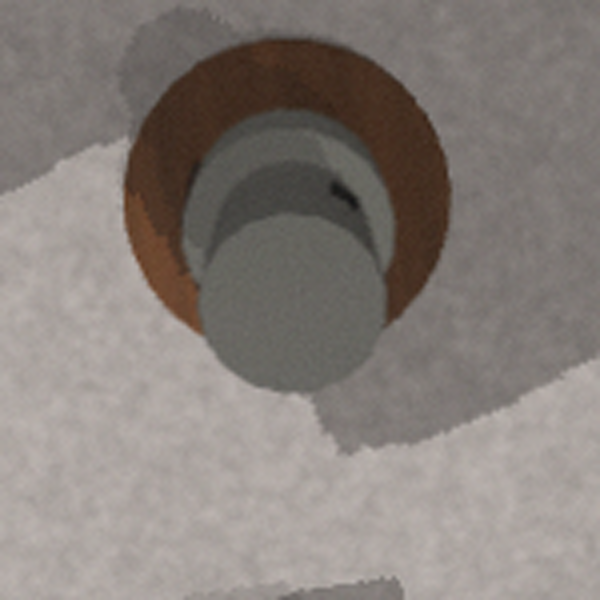

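play_rows --translation '[[-0.001, -0.045, 0], [-0.002, -0.09, 0], [-0.003, -0.135, -0.01], [-0.004, -0.18, -0.02], [-0.005, -0.225, -0.03]]' --turn '[[0, 0, 0], [0, 0, 0], [0, 0, 0], [0, 0, 0], [0, 0, 0]]' --fingers '[0, 0, 0, 0, 0]'

```text
t: 27.5
eef_pos: [0.6371, -0.0304, 0.246]
eef_rot: [0.385, 0.593, 0.385, -0.593]
force: [1.7, 0.4, -0.7]
finger_gap: 0.998
```

play_rows --translation '[[-0.001, -0.045, 0], [-0.002, -0.09, 0], [-0.003, -0.135, 0], [-0.004, -0.175, 0], [-0.005, -0.19, 0]]' --turn '[[0, 0, 0], [0, 0, 0], [0, 0, 0], [0, 0, 0], [0, 0, 0]]' --fingers '[0, 0, 0, 0, 0]'

```text
t: 28.0
eef_pos: [0.6317, -0.2227, 0.246]
eef_rot: [-0.384, -0.593, -0.384, 0.594]
force: [0.0, 0.8, 0.5]
finger_gap: 0.999
```

play_rows --translation '[[0, 0, 0], [0, 0, 0], [0, 0, 0], [0, 0, 0], [0, 0, 0]]' --turn '[[0, 0, 0], [0, 0, 0], [0, 0, 0], [0, 0, 0], [0, 0, 0]]' --fingers '[0, 0, 0, 0, 0]'

```text
t: 28.5
eef_pos: [0.6326, -0.2175, 0.2464]
eef_rot: [0.386, 0.593, 0.386, -0.593]
force: [-0.0, -0.6, -0.3]
finger_gap: 0.996
```

```bash
python3 -c "
from h import *
d=ld('w12'); f=lambda U,V,z:onz(d,(U+.5)/4-.5+180,(V+.5)/4-.5+110,z)
print('shaft',(f(199,302,.127)+f(388,302,.127))/2,(f(293,212,.127)+f(293,393,.127))/2)
st(); snap('wrist','w13'); 
b=cv2.imread('pics/w13.png'); cv2.imwrite('pics/w13z.png',cv2.resize(b[110:240,180:330],None,fx=4,fy=4,interpolation=cv2.INTER_CUBIC))
"
```

```text
shaft [0.64237105 0.1947895  0.127     ] [0.641985   0.19422466 0.127     ]
t28.50 p [ 0.6326 -0.2175  0.2464] jawyaw -23.9 xax [ 0.  0. -1.] gap 0.996 F [-0.  -0.6 -0.3] j [-0.51  0.4   1.31  0.    1.42 -0.09]
```

View pics/w13z.png

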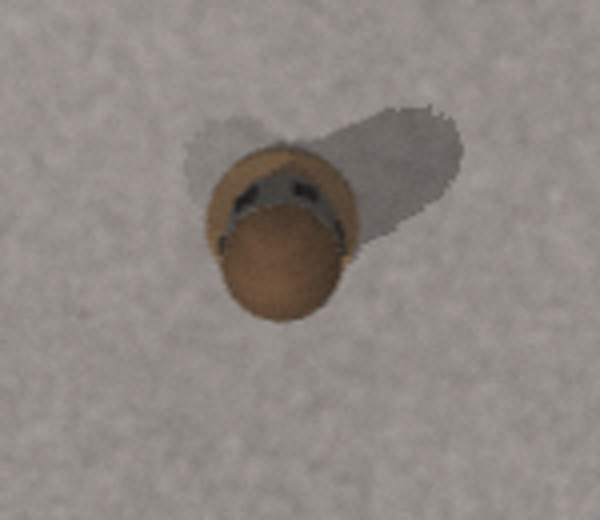

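View pics/w13.png

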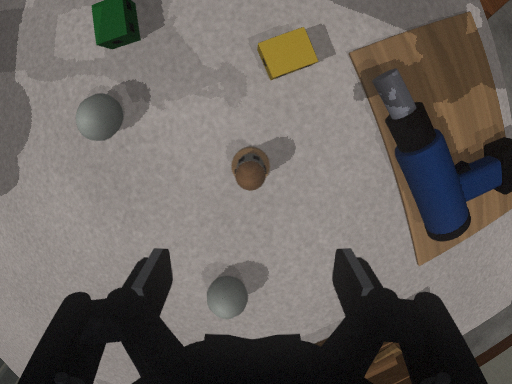

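```bash
python3 -c "
from h import *
d=ld('w13'); f=lambda U,V,z:onz(d,(U+.5)/4-.5+180,(V+.5)/4-.5+110,z)
n=np.array([.407,.914,0])
a,b=f(206,218,.006),f(358,218,.006)
print('disc LR',(a+b)/2,np.linalg.norm(a-b),'far',f(282,148,.006)-.024*n)
print('dome far',f(282,203,.05)-.017*n,'LR',(f(222,255,.052)+f(344,255,.052))/2,np.linalg.norm(f(222,255,.052)-f(344,255,.052)))
"
```

```text
disc LR [ 0.63041664 -0.21743946  0.006     ] 0.0475154040130154 far [ 0.6296337 -0.2191521  0.006    ]
dome far [ 0.62948851 -0.22006509  0.05      ] LR [ 0.63091083 -0.21759889  0.052     ] 0.03356595274165436
```

play_rows --translation '[[-0.003, -0.001, -0.045], [-0.003, -0.001, -0.09], [-0.003, -0.001, -0.135], [-0.003, -0.001, -0.175], [-0.003, -0.001, -0.2]]' --turn '[[0, 0, 0], [0, 0, 0], [0, 0, 0], [0, 0, 0], [0, 0, 0]]' --fingers '[0, 0, 0, 0, 0]'

```text
t: 29.05
eef_pos: [0.6274, -0.2182, 0.0423]
eef_rot: [-0.384, -0.592, -0.387, 0.594]
force: [-0.5, -0.8, -0.4]
finger_gap: 1.002
```

play_rows --translation '[[0, 0, -0.006], [0, 0, -0.012], [0, 0, -0.012], [0, 0, -0.012], [0, 0, -0.012]]' --turn '[[0, 0, 0], [0, 0, 0], [0, 0, 0], [0, 0, 0], [0, 0, 0]]' --fingers '[0, 0, 0.2, 0.4, 0.5]' --squeeze 25

```text
t: 29.55
eef_pos: [0.6304, -0.2203, 0.0362]
eef_rot: [0.386, 0.593, 0.384, -0.593]
force: [0.2, -0.1, 0.3]
finger_gap: 0.519
```

```bash
python3 -c "
from h import *
st()"
```

```text
t29.55 p [ 0.6304 -0.2203  0.0362] jawyaw -24.0 xax [ 0.003 -0.002 -1.   ] gap 0.519 F [ 0.2 -0.1  0.3] j [-0.52  0.62  1.45 -0.    1.06 -0.1 ]
```

play_rows --translation '[[0, 0, 0], [0, 0, 0], [0, 0, 0], [0, 0, 0], [0, 0, 0]]' --turn '[[0, 0, 0], [0, 0, 0], [0, 0, 0], [0, 0, 0], [0, 0, 0]]' --fingers '[0.6, 0.7, 0.8, 0.9, 0.9]'

```text
t: 30.05
eef_pos: [0.63, -0.2201, 0.0356]
eef_rot: [0.386, 0.593, 0.385, -0.593]
force: [-2.1, -0.0, 6.3]
finger_gap: 0.392
```

play_rows --translation '[[0, 0, 0], [0, 0, 0], [0, 0, 0], [0, 0, 0], [0, 0, 0]]' --turn '[[0, 0, 0], [0, 0, 0], [0, 0, 0], [0, 0, 0], [0, 0, 0]]' --fingers '[0.9, 0.9, 0.9, 0.9, 0.9]'

```text
t: 30.55
eef_pos: [0.63, -0.2202, 0.0356]
eef_rot: [0.386, 0.593, 0.385, -0.593]
force: [-1.2, 0.6, 5.2]
finger_gap: 0.395
```

play_rows --translation '[[0, 0, 0.02], [0, 0, 0.06], [0, 0, 0.11], [0, 0, 0.16], [0, 0, 0.205]]' --turn '[[0, 0, 0], [0, 0, 0], [0, 0, 0], [0, 0, 0], [0, 0, 0]]' --fingers '[0.9, 0.9, 0.9, 0.9, 0.9]'

```text
t: 31.05
eef_pos: [0.6292, -0.2197, 0.2416]
eef_rot: [0.385, 0.593, 0.385, -0.593]
force: [0.6, -1.0, 0.6]
finger_gap: 0.393
```

play_rows --translation '[[0.001, 0.035, 0], [0.002, 0.08, 0], [0.003, 0.125, 0], [0.004, 0.17, 0], [0.006, 0.21, 0]]' --turn '[[0, 0, 0], [0, 0, 0], [0, 0, 0], [0, 0, 0], [0, 0, 0]]' --fingers '[0.9, 0.9, 0.9, 0.9, 0.9]'

```text
t: 31.55
eef_pos: [0.6347, -0.0076, 0.2389]
eef_rot: [-0.385, -0.593, -0.386, 0.593]
force: [0.7, 0.6, -0.4]
finger_gap: 0.388
```

play_rows --translation '[[0.001, 0.045, 0], [0.002, 0.09, 0], [0.004, 0.135, 0], [0.005, 0.175, 0], [0.006, 0.205, 0]]' --turn '[[0, 0, 0], [0, 0, 0], [0, 0, 0], [0, 0, 0], [0, 0, 0]]' --fingers '[0.9, 0.9, 0.9, 0.9, 0.9]'

```text
t: 32.05
eef_pos: [0.6406, 0.1979, 0.2387]
eef_rot: [-0.385, -0.592, -0.386, 0.593]
force: [0.9, 1.5, -0.9]
finger_gap: 0.385
```

play_rows --translation '[[0, 0, 0], [0, 0, 0], [0, 0, 0], [0, 0, 0], [0, 0, 0]]' --turn '[[0, 0, 0], [0, 0, 0], [0, 0, 0], [0, 0, 0], [0, 0, 0]]' --fingers '[0.9, 0.9, 0.9, 0.9, 0.9]'

```text
t: 32.55
eef_pos: [0.6415, 0.1942, 0.2393]
eef_rot: [-0.385, -0.593, -0.385, 0.593]
force: [0.5, 0.3, -1.4]
finger_gap: 0.395
```

```bash
python3 -c "
from h import *
st(); snap('wrist','w14')
b=cv2.imread('pics/w14.png'); z=cv2.resize(b[110:345,180:330],None,fx=2.5,fy=2.5,interpolation=cv2.INTER_CUBIC); z=cv2.convertScaleAbs(z,alpha=1.6)
cv2.imwrite('pics/w14z.png',z)
"
```

```text
t32.55 p [0.6415 0.1942 0.2393] jawyaw -24.1 xax [-0. -0. -1.] gap 0.395 F [ 0.5  0.3 -1.4] j [ 0.11  0.41  1.32 -0.    1.41  0.53]
```

View pics/w14z.png

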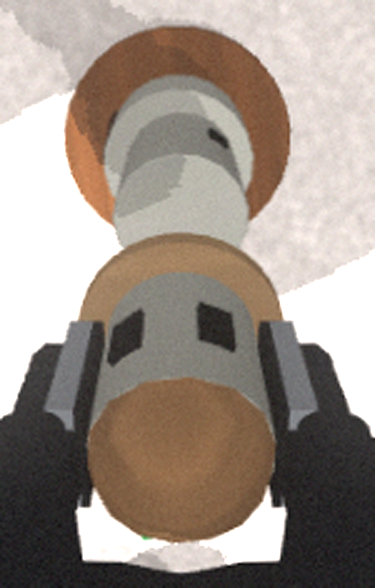

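```bash
python3 -c "
from h import *
d=ld('w14'); n=np.array([.407,.914]); l=np.array([.914,-.407]); c=np.array([.6422,.1945])
for nm,U,V,z in [('disc far bot',181,232,.2037),('disc far top',181,240,.2097),('dome L',88,450,.2537),('dome R',274,450,.2537),('domefar',181,377,.2537),('shaft far',181,153,.127),('L',113,215,.127),('R',249,215,.127)]:
  q=onz(d,(U+.5)/2.5-.5+180,(V+.5)/2.5-.5+110,z)[:2]-c; print(nm,(q@n).round(4),(q@l).round(4))
"
```

```text
disc far bot 0.0232 -0.0003
disc far top 0.0235 -0.0003
dome L -0.0002 -0.0171
dome R -0.0003 0.0164
domefar 0.0156 -0.0003
shaft far 0.0222 -0.0002
L 0.0009 -0.0229
R 0.0008 0.0226
```

play_rows --translation '[[0, 0, -0.03], [0, 0, -0.055], [0, 0, -0.066], [0, 0, -0.071], [0, 0, -0.073]]' --turn '[[0, 0, 0], [0, 0, 0], [0, 0, 0], [0, 0, 0], [0, 0, 0]]' --fingers '[0.9, 0.9, 0.9, 0.9, 0.9]'

```text
t: 33.1
eef_pos: [0.6416, 0.1951, 0.1667]
eef_rot: [0.385, 0.593, 0.385, -0.593]
force: [0.5, -0.5, 0.4]
finger_gap: 0.39
```

play_rows --translation '[[0, 0, -0.001], [0, 0, -0.0015], [0, 0, -0.0015], [0, 0, -0.0015], [0, 0, -0.0015]]' --turn '[[0, 0, 0], [0, 0, 0], [0, 0, 0], [0, 0, 0], [0, 0, 0]]' --fingers '[0.9, 0.9, 0.9, 0.9, 0.9]'

```text
t: 33.6
eef_pos: [0.6415, 0.1953, 0.1652]
eef_rot: [0.385, 0.593, 0.385, -0.593]
force: [1.4, 0.3, -1.0]
finger_gap: 0.392
```

play_rows --translation '[[0, 0, -0.001], [0, 0, -0.0015], [0, 0, -0.002], [0, 0, -0.002], [0, 0, -0.002]]' --turn '[[0, 0, 0], [0, 0, 0], [0, 0, 0], [0, 0, 0], [0, 0, 0]]' --fingers '[0.9, 0.9, 0.9, 0.9, 0.9]'

```text
t: 34.1
eef_pos: [0.6413, 0.1952, 0.1628]
eef_rot: [-0.385, -0.593, -0.385, 0.593]
force: [-0.3, -0.2, -0.3]
finger_gap: 0.395
```

play_rows --translation '[[0, 0, -0.0005], [0, 0, -0.0005], [0, 0, -0.0005], [0, 0, -0.0005], [0, 0, -0.0005]]' --turn '[[0, 0, 0], [0, 0, 0], [0, 0, 0], [0, 0, 0], [0, 0, 0]]' --fingers '[0.9, 0.55, 0.4, 0.25, 0.1]'

```text
t: 34.6
eef_pos: [0.6413, 0.1953, 0.1623]
eef_rot: [-0.385, -0.593, -0.385, 0.593]
force: [-0.7, -0.3, -0.1]
finger_gap: 0.89
```

play_rows --translation '[[0, 0, 0], [0, 0, 0], [0, 0, 0.02], [0, 0, 0.06], [0, 0, 0.1]]' --turn '[[0, 0, 0], [0, 0, 0], [0, 0, 0], [0, 0, 0], [0, 0, 0]]' --fingers '[0, 0, 0, 0, 0]'

```text
t: 35.1
eef_pos: [0.6406, 0.1952, 0.2624]
eef_rot: [-0.385, -0.592, -0.386, 0.594]
force: [0.9, 0.6, 0.4]
finger_gap: 1.001
```

play_rows --translation '[[0, 0, 0.03], [0, 0, 0.06], [0, 0, 0.07], [0, 0, 0.07], [0, 0, 0.07]]' --turn '[[0, 0, 0], [0, 0, 0], [0, 0, 0], [0, 0, 0], [0, 0, 0]]' --fingers '[0, 0, 0, 0, 0]'

```text
t: 35.6
eef_pos: [0.6408, 0.1952, 0.3302]
eef_rot: [-0.385, -0.592, -0.386, 0.594]
force: [0.5, -0.5, -0.0]
finger_gap: 0.997
```

```bash
python3 -c "
from h import *
st(); snap('wrist','w15'); snap('side','s15'); snap('top','top15')
b=cv2.imread('pics/w15.png'); z=cv2.resize(b[60:345,150:350],None,fx=2,fy=2,interpolation=cv2.INTER_CUBIC)
cv2.imwrite('pics/w15z.png',z)
b=cv2.imread('pics/s15.png'); cv2.imwrite('pics/s15z.png',cv2.resize(b[100:380,90:350],None,fx=2.1,fy=2.1,interpolation=cv2.INTER_CUBIC))
"
```

```text
t35.60 p [0.6408 0.1952 0.3302] jawyaw -24.0 xax [-0.003 -0.    -1.   ] gap 0.997 F [ 0.5 -0.5 -0. ] j [ 0.12  0.37  1.19 -0.    1.58  0.53]
```

View pics/w15z.png

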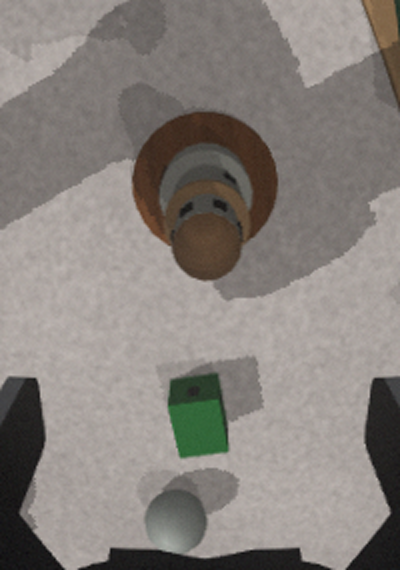

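View pics/s15z.png

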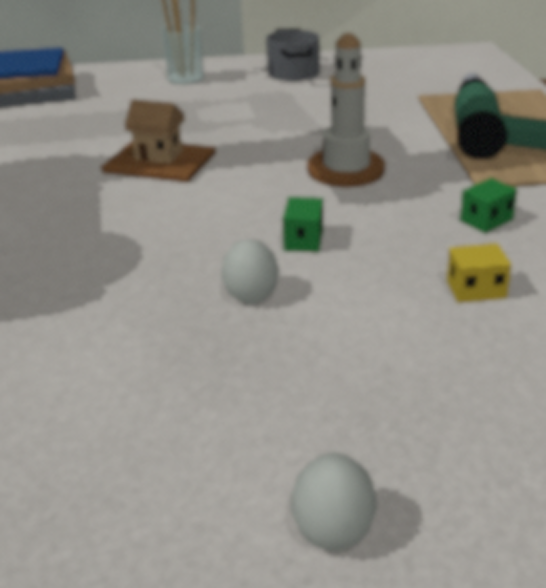

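View pics/top15.png

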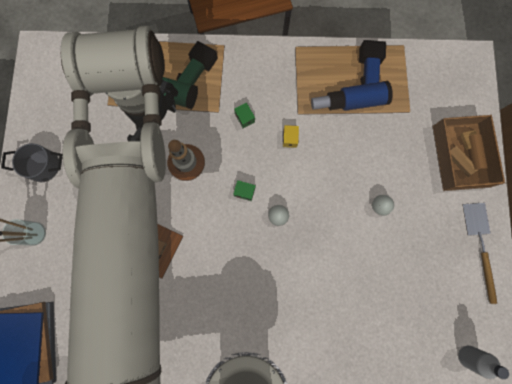

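```bash
python3 -c "
from h import *
d=ld('w15'); n=np.array([.407,.914]); l=np.array([.914,-.407]); c=np.array([.6422,.1945])
for nm,U,V,z in [('dome L',172,243,.179),('R',243,243,.179),('near dome',208,281,.180),('disc far',208,180,.133)]:
  q=onz(d,(U+.5)/2-.5+150,(V+.5)/2-.5+60,z)[:2]-c; print(nm,(q@n).round(4),(q@l).round(4))
a,b=ld('top0')['im'].astype(int),ld('top15')['im'].astype(int)
for u,v in ((278,214),(383,204)): print(abs(a-b)[v-15:v+15,u-15:u+15].mean())
st(); print(finish_job())
"
```

```text
dome L 0.0025 -0.0172
R 0.0026 0.0168
near dome -0.0164 0.0001
disc far 0.0249 0.0001
5.682222222222222
5.358518518518519
t35.75 p [0.6406 0.1951 0.3297] jawyaw -24.0 xax [-0.004 -0.    -1.   ] gap 1.001 F [ 0.7  1.3 -0.1] j [ 0.12  0.37  1.19 -0.    1.58  0.53]
the job is handed in; nothing more can be done
None
```

Both models are built on their bases, and I handed the job in at about 36 s of the 136 s allowed. The gripper was open and about 0.1 m clear above the lighthouse.

**House:** the last wrist views put the house about 1 mm from the centre of the oblong base and the roof about 1 mm from the house's centre. Both lie along the base to within about 1°.

**Lighthouse:** the foot is about 1 mm from the centre of the round base, the shaft about 1 mm from the foot, and the lantern about 1 mm from the shaft. The side view shows the tower standing upright. I did not measure seating heights or tilt as numbers. I judged those from the gripper heights and contact forces at release and from the side view.

**Eggs and look-alikes:** by eye, the eggs sit at the same pixels in the first and last top views. A brightness comparison around them showed an average difference of about 5 grey levels, which I put down to changed lighting or shadow and did not look into. I never went near the green and yellow look-alikes with the gripper low.

One landing was harder than I wanted: setting the house down briefly pushed the wrist force to about 38 N in z (about 42 N in all, against a limit of 120 N). I placed the other four pieces more slowly.

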